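# Put the pocket meter away in the roll-top case

### The job

Roll the slatted cover of the roll-top case all the way open, then lay the pocket meter (without dropping it) on the empty sloped rest inside, face up, its display end up the slope and its other end down at the ledge. Then roll the cover fully shut and let go, leaving everything else on the bench and in the case where it is.

Things in the scene. Friction and masses are not known exactly. Their poses are not given: they have to be found in the camera images.
- case: Fixed roll-top case: wooden cheeks with rounded tops, slatted aluminium cover; 276 deep (x), 308 wide (y; inside 280), 190 mm high without the bar. Origin: centre of underside, on the bench; x from its front (towards the robot) to its back, z up. Front sill 116 mm high, 117 mm before the origin. A fixed hood (radius 141 mm about cover_axis) covers all from 20 degrees behind vertical to the rear.
- cover_axis (a point): The middle of the axis of the cover's circular track: 50 mm above the case's origin, the axis runs along the case's y. Nothing is there to be seen.
- cover (a joint): The slatted tambour cover, angle in rad about the track axis: 0 fully shut (lower edge at the sill), 1.22 fully open (stop; slats run back under the hood). The slats run at 131 mm outer radius. The cover stays where it is left; rolling it takes about 2 to 8 N at the bar.
- cover_bar (a point): Middle of the cover's steel pull bar: round, 12 mm thick, 160 mm long, along the case's y, on two end posts 150 mm apart, 163 mm from the track axis (26 mm clear of the slats). Shut, it stands 35 degrees above the case's front (-x) direction seen from the axis; it moves with the cover up and back, to 105 degrees when open.
- meter: Pocket meter, grey box 100 long (x), 46 wide (y), 26 mm thick, 150 to 310 g, face up on the mat. Face: green display towards the +x end, round dial near the middle, three small buttons at the -x end. Origin: centre of its underside; z out of its face.
- meter_low (a point): Middle of the edge of the meter's underside at the button end (50 mm from the origin along -x).
- meter_high (a point): Middle of the edge of the meter's underside at the display end (50 mm from the origin along +x).
- rest: Fixed black sloped rest on the case's floor (12 mm up), in its left or right half, 55 mm off the middle. Its 38 mm wide, 102 mm long plate slopes 22 degrees, rising to the back (rest's +x; axes as the case); a ledge at its low front end stands 10 mm above the plate. Origin: centre of underside; middle of the slope is 38 mm above it. The nearer cheek is 85 mm from its midline.
- rest_low (a point): Point on the rest's sloping surface, on its midline, 1 mm up the slope from the ledge: meter_low belongs here.
- rest_high (a point): Point on the rest's sloping surface, 100 mm up the slope from rest_low: meter_high belongs here.
- mat: Fixed black rubber mat 220 (x) by 220 (y) by 3 mm on the bench, under the meter. Origin: centre of its underside.
- power_block: Loose black power block, 75 (x) by 60 (y) by 45 mm, with two 10 mm high terminals on top, standing on the case's floor in the other half of the case. Origin: centre of its underside. Leave alone.
- solder_spool: Loose metal spool, 56 mm diameter, 40 mm high, standing on the mat. Origin: centre of its underside. Leave alone.
- flux_jar: Loose small jar, 42 mm diameter, 60 mm high, standing on the mat. Origin: centre of its underside. Leave alone.
- screwdriver: Loose screwdriver lying crosswise on the bench behind the mat. Leave alone.
- control_box: Loose black box 100 (x) by 150 (y) by 50 mm with a green circuit board and five small potentiometers on top (73 mm high in all), in front of the mat. Origin: centre of its underside. Leave alone.
- parts_tray: Loose grey open parts tray 70 (x) by 100 (y) by 22 mm, in front of the case. Origin: centre of its underside. Leave alone.
- heat_sink: Loose finned aluminium heat sink 50 (x) by 22 (y) by 26 mm, at the mat's -y (right) edge. Origin: centre of its underside. Leave alone.
- terminal_block: Loose green terminal block 45 (x) by 18 (y) by 20 mm, at the mat's +y (left) edge. Origin: centre of its underside. Leave alone.
Mind the look-alikes: they are no part of the job. What is shaped like the meter but blue is not meant.

How it is judged:
By the outcome, as a careful person would: the job done as asked, in the order asked, and still so for the second after the job is handed in, with the robot touching nothing.
It also fails if it takes over 72 s, if anything falls off the work surface, if the arm or the gripper's body presses on something with over 40 N, if the wrist force passes 120 N, or if a joint passes its speed limit or range.

### The arm

A 6-joint arm with a two-finger parallel gripper is mounted at the origin on the work surface. World frame = base frame: x ahead of the robot, y to its left, z up, the work surface at z = 0. Lengths are in m, angles in degrees, forces in N, time in s.
With the tool pointing down it reaches from about 0.3 to 1 m from the base axis. Payload 5.1 kg.
Tool frame: the origin (TCP) lies on the centre line of the jaws, within the pads' length; the fingertips stand tips_ahead ahead of it and the grasp point (between the pads) lies 3 mm ahead of it (tips_ahead is the distance from the TCP to the fingertips, in m); z points along the fingers, y is the line along which they close (so a half turn about z gives the same grasp; the last joint's range is limited). The gripper opens to 95 mm and grips with 3 to 60 N. Pads are 20 mm wide; open, the fingers measure 119 mm over their backs; the gripper's body (75 mm by 180 mm) begins 59 mm behind the grasp point.
Start: joints at [-67.815, 7.093, 94.555, -0, 78.352, -4.733], TCP at [0.294, -0.58, 0.203] pointing down, gripper open.
Joint ranges: [-149.61, 149.61], [-58.7, 133.49], [1.44, 155.28], [-77.14, 257.14], [18.33, 153.61], [-166.67, 166.67]. Speed limits (degrees/s): [147.25, 147.25, 180, 180, 180, 180].

### API

Orientations are given as [roll, pitch, yaw] about the fixed x, y, z axes, in that order (R = Rz(yaw) Ry(pitch) Rx(roll)).
In Python, from station import observe, get_image, close_job, tips_ahead gives the robot as it stands.
- The arm moves only by the tool carry_out, never from a script. Its argument "rows" is a list of rows, each an object with "gripper": the opening, from -1 (shut) to 1 (fully open); "dp": the shift along the tool's x, y, z in cm, a list of three; "turn": the turn, a rotation vector about the tool's x, y, z in rad, a list of three. In form: [{"gripper": gripper, "dp": [dx, dy, dz], "turn": [wx, wy, wz]}, ...]. A call has 1 to 12 rows; each row is the pose to reach, as a shift and turn from the pose commanded when the call began, along the tool's axes at that moment; what a row does not reach only later rows make up. A row lasts 1/12 s, in which the tool goes at most 41.7 mm and 7.16 degrees, less where a joint would pass 70% of its speed; a pose out of reach is approached as far as the arm can. A call with a gripper value outside its range is refused whole. The fingers move at their own pace and stop on an object; "grip_force" is the grip in N (left out, the last holds). Time passes only in rows, so rows that repeat a pose let the fingers close. It gives the time, the measured TCP pose, the force, the opening and the grip force at its end, in the units of the state.
- observe(): the state, without advancing time (a new reading comes with each control period).
- get_image(name): name is "scene" or "top" or "wrist"; returns a dict with "frame" (384x512x3 uint8, red, green, blue), "intrinsics" (3x3 intrinsics, pixels), "k1" (the pictures are not rectified: a ray, as slopes to the right and down, at radius r is drawn at 1 + k1 r^2 times it, then the intrinsics apply), "rvec" (rotation vector, rad) and "tvec" (3), from world to camera coordinates, as OpenCV has them. Camera axes: x right, y down, z forward; pixel columns grow to the right and rows downward; lengths in m; the calibration is good to about 2 mm. A picture is of the moment at which its call begins. There is no depth.
- close_job(): hands the job in; it is judged then, once.
The state is a dict: "clock": time; "q": joint angles; "qvel": joint speeds; "effort": joint torques, N m; "ee_pos": TCP position; "ee_rot": TCP orientation; "force": force on the tool from outside, world axes, zero at the start; "torque": the same for the moment, N m; "gripper_width": opening from 0.0 (shut) to 1.0 (fully open); "grip_force": force on a finger pad.
Only numpy, scipy, OpenCV 4.12 (cv2) and the standard library are available. Lean on these libraries where they do the work, as an engineer would, in place of code of your own. Each camera call takes 0.05 s, during which the arm holds its last target. There are 200 camera calls.

## Working session

There is one attempt and no reset: what is moved stays moved. The work goes in short steps, Python scripts to look and compute and a tool call to move; the robot and the scene stay as the last step left them, time stands still between calls to the robot, and variables do not carry over. Pictures are saved under pics/ and viewed, at most 10 in all, crops included, and the job is handed in when it is done.

Besides the shell and the picture viewer there is one more tool, called as name(argument=value, ...) on one line, values as JSON. carry_out: Moves the arm, as the interface text tells. Its arguments: {"type":"object","properties":{"rows":{"type":"array","items":{"type":"object","properties":{"gripper":{"type":"number"},"dp":{"type":"array","items":{"type":"number"}},"turn":{"type":"array","items":{"type":"number"}}}}},"grip_force":{"type":"number"}},"required":["rows"]}

```bash
mkdir -p pics; ls; cat > h.py <<'E'
import numpy as np, cv2
from station import observe, get_image, close_job, tips_ahead
from scipy.spatial.transform import Rotation as R
def cam(n):
    d=get_image(n); K=np.array(d["intrinsics"]);Rm=cv2.Rodrigues(np.array(d["rvec"],float))[0];t=np.array(d["tvec"],float).ravel()
    return d["frame"],K,d["k1"],Rm,t
def ray(c,uv):
    f,K,k1,Rm,t=c
    s=cv2.undistortPoints(np.array([[uv]],float),K,np.array([k1,0,0,0.]))[0,0]
    return -Rm.T@t, Rm.T@np.array([s[0],s[1],1])
def onz(c,uv,z):
    o,d=ray(c,uv); return o+d*(z-o[2])/d[2]
def proj(c,P):
    f,K,k1,Rm,t=c
    return cv2.projectPoints(np.array(P,float).reshape(-1,3),cv2.Rodrigues(Rm)[0],t,K,np.array([k1,0,0,0.]))[0][:,0]
def save(c,name,box=None,s=1):
    im=c[0]
    if box: im=im[box[1]:box[3],box[0]:box[2]]
    im=cv2.resize(im,None,fx=s,fy=s,interpolation=cv2.INTER_CUBIC)
    cv2.imwrite(f"pics/{name}.png",im[:,:,::-1])
def pose():
    o=observe(); return np.array(o["ee_pos"]),R.from_euler("xyz",o["ee_rot"],degrees=True),o
def move(target,euler=None,rot=None):
    p,r,o=pose(); d=r.inv().apply(np.array(target)-p)*100
    rt=rot if rot is not None else (R.from_euler("xyz",euler,degrees=True) if euler is not None else r)
    print("dp",d.round(2),"turn",(r.inv()*rt).as_rotvec().round(3))
E
python3 - <<'E'
from h import *
print(observe()); print(tips_ahead() if callable(tips_ahead) else tips_ahead)
a=cam("scene");b=cam("top")
for c in(a,b): print((-c[3].T@c[4]).round(3))
im=np.hstack([a[0],b[0]]); 
save(a,"scene1",None,1.56);save(b,"top1",None,1.56)
E
```

```text
pics
{'clock': 0.0, 'q': array([-6.78148496e+01,  7.13274064e+00,  9.46325807e+01,  3.02552398e-04,
        7.83512087e+01, -4.73076681e+00]), 'qvel': array([-0.06676054, -0.00064543, -0.04401175, -0.08507394, -0.02940841,
        0.0687286 ]), 'effort': array([-5.69485928e-04, -4.17601776e+01, -3.59933639e+01,  7.74318748e-02,
        4.92225972e-02, -2.01018761e-04]), 'ee_pos': array([ 0.29398991, -0.57898131,  0.20151109]), 'ee_rot': array([-1.79883891e+02, -9.90583410e-03,  2.69158458e+01]), 'force': array([-0.36184094, -0.8214676 , -0.12149079]), 'torque': array([-0.02645165,  0.03975427,  0.02201242]), 'grip_force': 0.0, 'gripper_width': 1.00096857295995}
0.022
[0.258 0.068 0.941]
[0.417 0.047 1.226]
```

View pics/scene1.png

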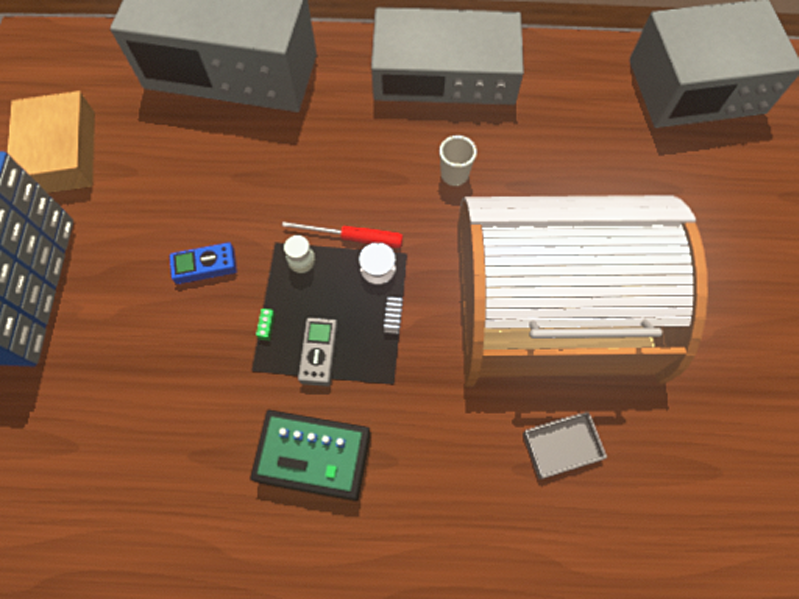

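View pics/top1.png

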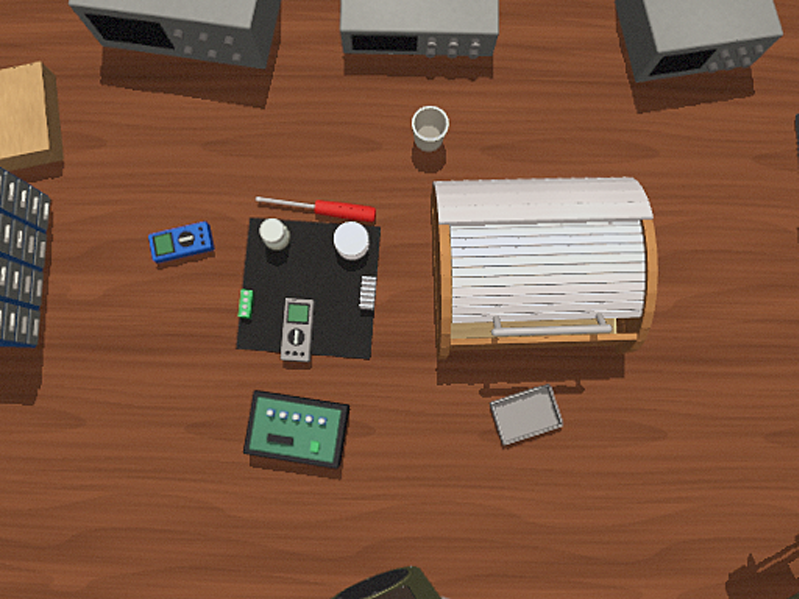

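Grey meter with its display at the top is at top-view pixel (296,329) and stands on the mat. The blue look-alike at (180,243) lies on the bare bench, so the grey one is meant. The case is at about (545,270), with the bar at (552,325). I'll check both in one enlarged crop.

```bash
python3 - <<'E'
from h import *
b=cam("top")
f=b[0]
m=cv2.resize(f[182:242,165:215],None,fx=7,fy=7,interpolation=cv2.INTER_CUBIC)  #350x420
c=cv2.resize(f[110:233,272:422],None,fx=3,fy=3,interpolation=cv2.INTER_CUBIC) #450x369
o=np.zeros((420,800,3),np.uint8); o[:420,:350]=m; o[:369,350:800]=c
cv2.imwrite("pics/crop1.png",o[:,:,::-1])
E
```

```text
(no output)
```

View pics/crop1.png

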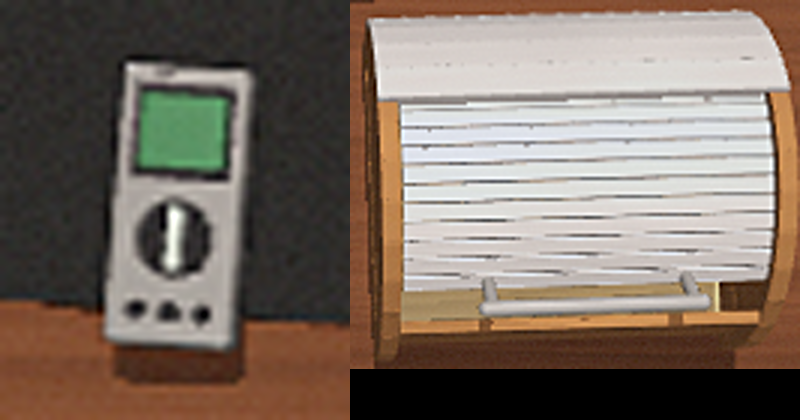

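The crop confirms the grey meter: green display at the top, dial, and three buttons at the bottom, with face corners at crop (127,64), (250,72), (235,345) and (105,335). The bar ends are at (483,308) and (710,298). There is a gap above the sill, so the cover starts partly open.

```bash
python3 - <<'E'
from h import *
from scipy.optimize import least_squares
a=cam("scene");b=cam("top")
mt=lambda u,v:(165+u/7-.4,182+v/7-.4)
ct=lambda u,v:(272+(u-350)/3-.3,110+v/3-.3)
sc=lambda u,v:(u/1.5605-.2,v/1.5605-.2)
C=[onz(b,mt(*p),.029) for p in[(127,64),(250,72),(235,341),(105,333)]]
C=np.array(C);print(C.round(4)); print("center",C.mean(0), "len",np.linalg.norm((C[0]+C[1]-C[2]-C[3])/2),"wid",np.linalg.norm((C[0]+C[3]-C[1]-C[2])/2))
d=(C[0]+C[1]-C[2]-C[3])/2;print("yaw",np.degrees(np.arctan2(d[1],d[0])))
obsT=np.array([ct(380,100),ct(788,90),ct(483,308),ct(710,298)])
obsS=np.array([sc(469,222),sc(694,221),sc(530,331),sc(661,332)])
def pts(p):
    x,y,yaw,ang=p; al=ang
    L=[[.048,.154,.1825],[.048,-.154,.1825]]+[[-.163*np.cos(al),s*.08,.05+.163*np.sin(al)] for s in(1,-1)]
    return R.from_euler("z",yaw).apply(L)+[x,y,0]
f=lambda p:np.r_[(proj(b,pts(p))-obsT).ravel(),(proj(a,pts(p))-obsS).ravel()]
s=least_squares(f,[.5,-.2,0,.6],loss="soft_l1")
print(s.x,np.degrees(s.x[2:]),s.fun.round(1)); print(pts(s.x).round(3))
for n,q in[("sill",[-.117,0,.116])]: print(n,R.from_euler("z",s.x[2]).apply(q)+[s.x[0],s.x[1],0])
for n,p in[("spool",(0,0))]: pass
E
```

```text
[[0.5782 0.2245 0.029 ]
 [0.5762 0.1804 0.029 ]
 [0.4804 0.1824 0.029 ]
 [0.4822 0.2286 0.029 ]]
center [0.52923405 0.20398841 0.029     ] len 0.09600177832788788 wid 0.04517893667590867
yaw -1.8315200423887983
[ 0.6271633  -0.16587191  0.0485928   0.86373481] [ 2.78416223 49.48835948] [-1.2  0.2  0.1  0.3  0.6 -0.2 -2.7  0.9  0.8 -0.   0.6 -0.4  2.1  0.3
 -2.7 -1.3]
[[ 0.668 -0.01   0.182]
 [ 0.683 -0.317  0.182]
 [ 0.518 -0.091  0.174]
 [ 0.525 -0.251  0.174]]
sill [ 0.51030141 -0.17155503  0.116     ]
```

```bash
python3 - <<'E'
from h import *
move([.5215,-.171,.26],[180,0,92.8])
E
```

```text
dp [ 38.76 -26.12  -5.76] turn [-1.00e-03 -1.00e-03 -1.15e+00]
```

carry_out(rows=[{"gripper": 1, "dp": [4, -2.6, -4], "turn": [0, 0, -0.12]}, {"gripper": 1, "dp": [38.8, -26.1, -5.8], "turn": [0, 0, -1.15]}, {"gripper": 1, "dp": [38.8, -26.1, -5.8], "turn": [0, 0, -1.15]}, {"gripper": 1, "dp": [38.8, -26.1, -5.8], "turn": [0, 0, -1.15]}, {"gripper": 1, "dp": [38.8, -26.1, -5.8], "turn": [0, 0, -1.15]}, {"gripper": 1, "dp": [38.8, -26.1, -5.8], "turn": [0, 0, -1.15]}, {"gripper": 1, "dp": [38.8, -26.1, -5.8], "turn": [0, 0, -1.15]}, {"gripper": 1, "dp": [38.8, -26.1, -5.8], "turn": [0, 0, -1.15]}, {"gripper": 1, "dp": [38.8, -26.1, -5.8], "turn": [0, 0, -1.15]}, {"gripper": 1, "dp": [38.8, -26.1, -5.8], "turn": [0, 0, -1.15]}, {"gripper": 1, "dp": [38.8, -26.1, -5.8], "turn": [0, 0, -1.15]}, {"gripper": 1, "dp": [38.8, -26.1, -5.8], "turn": [0, 0, -1.15]}])

```text
clock: 1.25
ee_pos: [0.5235, -0.1675, 0.2613]
ee_rot: [179.9, -0.1, 93.0]
force: [-1.0, -0.3, 0.6]
gripper_width: 0.995
grip_force: 0.0
```

carry_out(rows=[{"gripper": 1, "dp": [0, 0, 0], "turn": [0, 0, 0]}, {"gripper": 1, "dp": [0, 0, 0], "turn": [0, 0, 0]}])

```text
clock: 1.42
ee_pos: [0.5223, -0.1704, 0.2607]
ee_rot: [-180.0, 0.0, 92.9]
force: [-1.1, -1.4, -0.0]
gripper_width: 0.999
grip_force: 0.0
```

```bash
python3 - <<'E'
from h import *
w=cam("wrist");s=cam("scene")
print((-w[3].T@w[4]).round(3), proj(w,[[.518,-.091,.174],[.525,-.251,.174]]))
A=cv2.resize(w[0],None,fx=1,fy=1);B=s[0][60:330,230:510]
o=np.zeros((384,800,3),np.uint8);o[:,:512]=A;o[:270,520:800]=B
cv2.imwrite("pics/w1.png",o[:,:,::-1])
E
```

```text
[ 0.519 -0.096  0.443] [[253.99559508  98.13019454]
 [252.68572607 276.19588273]]
```

View pics/w1.png

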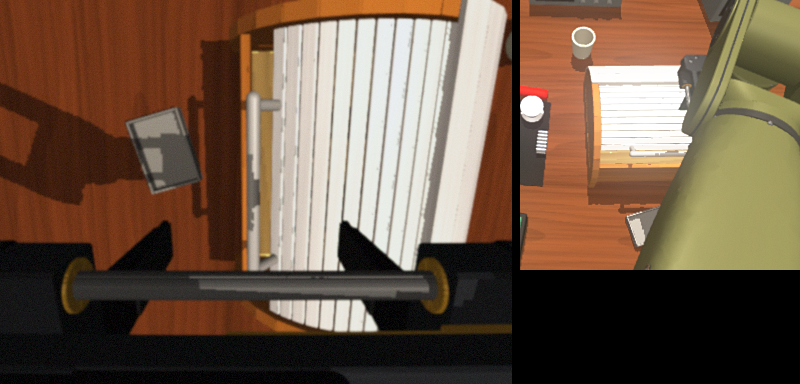

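The wrist view shows the bar from about (252,95) to (260,270), within a few mm of my prediction. The gripper body is wide along the closing line. I'll descend and grip the bar.

carry_out(rows=[{"gripper": 1, "dp": [0, 0, 2], "turn": [0, 0, 0]}, {"gripper": 1, "dp": [0, 0, 5], "turn": [0, 0, 0]}, {"gripper": 1, "dp": [0, 0, 7.8], "turn": [0, 0, 0]}, {"gripper": 1, "dp": [0, 0, 7.8], "turn": [0, 0, 0]}, {"gripper": -0.7, "dp": [0, 0, 7.8], "turn": [0, 0, 0]}, {"gripper": -1, "dp": [0, 0, 7.8], "turn": [0, 0, 0]}, {"gripper": -1, "dp": [0, 0, 7.8], "turn": [0, 0, 0]}, {"gripper": -1, "dp": [0, 0, 7.8], "turn": [0, 0, 0]}, {"gripper": -1, "dp": [0, 0, 7.8], "turn": [0, 0, 0]}, {"gripper": -1, "dp": [0, 0, 7.8], "turn": [0, 0, 0]}, {"gripper": -1, "dp": [0, 0, 7.8], "turn": [0, 0, 0]}, {"gripper": -1, "dp": [0, 0, 7.8], "turn": [0, 0, 0]}], grip_force=10)

```text
clock: 2.52
ee_pos: [0.5222, -0.1712, 0.183]
ee_rot: [180.0, 0.0, 92.8]
force: [0.0, 0.0, 0.0]
gripper_width: 0.497
grip_force: 0.0
```

carry_out(rows=[{"gripper": -1, "dp": [0, 0, 0], "turn": [0, 0, 0]}, {"gripper": -1, "dp": [0, 0, 0], "turn": [0, 0, 0]}])

```text
clock: 2.68
ee_pos: [0.522, -0.1711, 0.1827]
ee_rot: [-180.0, -0.0, 92.8]
force: [-0.3, 0.1, -0.1]
gripper_width: 0.355
grip_force: 0.0
```

```bash
python3 - <<'E'
from h import *
p,r,o=pose();print(o)
C=np.array([.6272,-.1659,.05]);Rc=R.from_euler("z",2.8,degrees=True)
rel=Rc.inv().apply(p+[0,0,-.009]-C);print("bar rel",rel,np.degrees(np.arctan2(rel[2],-rel[0])),np.hypot(rel[0],rel[2]))
# arc waypoints as shifts from present, bar angle from measured
x=abs(rel[0]); 
for a0 in [49.5]:
  for a in np.linspace(a0,107,12):
    d=.163*np.array([-np.cos(np.radians(a))+np.cos(np.radians(a0)),0,np.sin(np.radians(a))-np.sin(np.radians(a0))])
    print(round(a,1),(r.inv().apply(Rc.apply(d))*100).round(2))
E
```

```text
{'clock': 2.6833, 'q': array([-2.37495170e+01, -4.89271908e+00,  1.08670020e+02, -1.82634013e-03,
        7.62312310e+01, -2.65644457e+01]), 'qvel': array([ 0.03019291,  0.05289693,  0.06733049, -0.16649106, -0.01694081,
        0.00138611]), 'effort': array([-7.06395326e-06, -3.16983175e+01, -3.56443369e+01,  5.58639248e-02,
        6.92697731e-02,  4.78126424e-05]), 'ee_pos': array([ 0.52201513, -0.1711381 ,  0.18269646]), 'ee_rot': array([-1.79991576e+02, -2.22897241e-03,  9.28153633e+01]), 'force': array([-0.32481151,  0.12871001, -0.08392908]), 'torque': array([-0.00311836, -0.11915799, -0.0212008 ]), 'grip_force': 0.0, 'gripper_width': 0.35538644455791485}
bar rel [-1.05315172e-01 -9.35938932e-05  1.23696457e-01] 49.588924862158514 0.1624564528698654
49.5 [0. 0. 0.]
54.7 [-0.    1.17 -0.91]
60.0 [-0.    2.42 -1.72]
65.2 [-0.    3.74 -2.4 ]
70.4 [-0.    5.12 -2.96]
75.6 [-0.    6.54 -3.4 ]
80.9 [-0.   8.  -3.7]
86.1 [-0.    9.47 -3.87]
91.3 [-0.   10.96 -3.9 ]
96.5 [-0.   12.44 -3.8 ]
101.8 [-0.   13.91 -3.56]
107.0 [-0.   15.35 -3.2 ]
```

carry_out(rows=[{"gripper": -1, "dp": [0, 0, 0], "turn": [0, 0, 0]}, {"gripper": -1, "dp": [0, 0, 0], "turn": [0, 0, 0]}, {"gripper": -1, "dp": [0, 0, 0], "turn": [0, 0, 0]}, {"gripper": -1, "dp": [0, 0, 0], "turn": [0, 0, 0]}, {"gripper": -1, "dp": [0, 0, 0], "turn": [0, 0, 0]}])

```text
clock: 3.1
ee_pos: [0.522, -0.1712, 0.1828]
ee_rot: [-180.0, 0.0, 92.8]
force: [-0.3, 0.4, 1.2]
gripper_width: 0.026
grip_force: 0.0
```

carry_out(rows=[{"gripper": -1, "dp": [0, 0.6, -0.45], "turn": [0, 0, 0]}, {"gripper": -1, "dp": [0, 1.2, -0.9], "turn": [0, 0, 0]}, {"gripper": -1, "dp": [0, 2.4, -1.7], "turn": [0, 0, 0]}, {"gripper": -1, "dp": [0, 3.7, -2.4], "turn": [0, 0, 0]}, {"gripper": -1, "dp": [0, 5.1, -2.95], "turn": [0, 0, 0]}, {"gripper": -1, "dp": [0, 6.5, -3.4], "turn": [0, 0, 0]}, {"gripper": -1, "dp": [0, 6.5, -3.4], "turn": [0, 0, 0]}])

```text
clock: 3.68
ee_pos: [0.5899, -0.1681, 0.2186]
ee_rot: [179.8, 0.1, 92.9]
force: [-0.3, -0.3, 0.2]
gripper_width: 0.009
grip_force: 0.0
```

The fingers shut without the bar between them, so I'll look.

```bash
python3 - <<'E'
from h import *
w=cam("wrist");b=cam("top")
print(proj(w,[[.518,-.091,.174],[.525,-.251,.174]]),proj(b,[[.518,-.091,.174],[.525,-.251,.174]]),pose()[0])
o=np.zeros((384,800,3),np.uint8);o[:,:512]=w[0];B=cv2.resize(b[0][110:240,270:422],None,fx=1.85,fy=1.85);o[:B.shape[0],515:515+B.shape[1]]=B
cv2.imwrite("pics/w2.png",o[:,:,::-1])
E
```

```text
[[153.67927168  95.28865873]
 [168.89343796 301.65669695]] [[316.61766137 211.90288279]
 [389.01387004 210.05655066]] [ 0.58749625 -0.16799964  0.2170724 ]
```

View pics/w2.png

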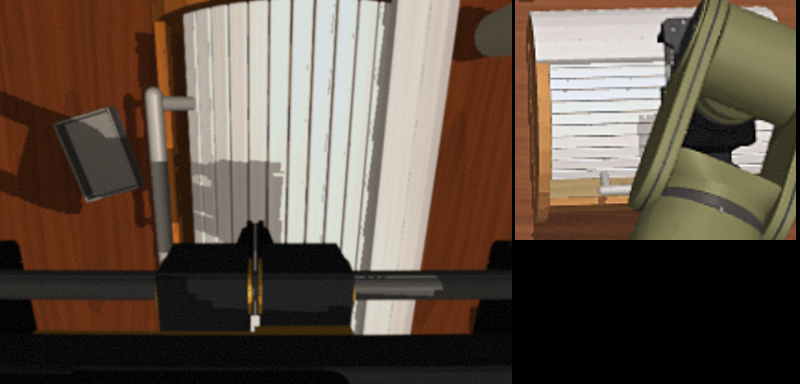

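```bash
python3 - <<'E'
from h import *
a=cam("scene");b=cam("top");w=cam("wrist")
p,r,o=pose(); cw=-w[3].T@w[4]; print(w[1].round(1).tolist(),w[2],cw, r.inv().apply(cw-p))
w1=list(w); 
import copy
c1=np.array([.519,-.096,.443]); c1=np.array([.5223,-.1706,.2607])+R.from_euler("xyz",[180,0,92.85],degrees=True).apply(r.inv().apply(cw-p))
Rm1=w[3]; w1=(w[0],w[1],w[2],Rm1,-Rm1@c1)
ct=lambda u,v:(272+(u-350)/3-.3,110+v/3-.3)
sc=lambda u,v:(u/1.5605-.2,v/1.5605-.2)
def tri(l):
    A=[];B=[]
    for c,uv in l:
        o,d=ray(c,uv);d/=np.linalg.norm(d);M=np.eye(3)-np.outer(d,d);A.append(M);B.append(M@o)
    X=np.linalg.lstsq(np.vstack(A),np.hstack(B),rcond=None)[0]
    return X.round(4),[ (proj(c,X)[0]-uv).round(1) for c,uv in l]
print(tri([(w1,(252,95)),(w,(152,94))]))
print(tri([(b,ct(483,308)),(a,sc(530,331))]))
print(tri([(b,ct(710,298)),(a,sc(661,332))]))
print(tri([(w1,(252,95)),(w,(152,94)),(b,ct(483,308)),(a,sc(530,331))]))
# enlarge scene crop of bar/sill without the arm? arm in the way
E
```

```text
[[320.6, 0.0, 254.7], [0.0, 320.6, 192.7], [0.0, 0.0, 1.0]] -0.01885753416209088 [ 0.58345072 -0.09395721  0.39855891] [ 0.07410532  0.00056534 -0.18222856]
(array([ 0.5165, -0.0895,  0.1823]), [array([-0. ,  0.8]), array([-0.1, -0.9])])
(array([ 0.5173, -0.0882,  0.1749]), [array([-0.6, -0.2]), array([0.7, 0.2])])
(array([ 0.5288, -0.2626,  0.1571]), [array([0.3, 0.1]), array([-0.3, -0.1])])
(array([ 0.5162, -0.0885,  0.1783]), [array([-0.2, -0.4]), array([ 1.4, -2.3]), array([-0.3,  0.1]), array([1.2, 0.2])])
```

```bash
cat >> h.py <<'E'
def tool(elev,yaw=2.8):
    # tool z points radially inward at bar elevation elev; tool x = case +y
    e=np.radians(elev); z=np.array([np.cos(e),0,-np.sin(e)]);x=np.array([0,1.,0]);y=np.cross(z,x)
    return R.from_euler("z",yaw,degrees=True)*R.from_matrix(np.c_[x,y,z])
E
python3 - <<'E'
from h import *
Rc=R.from_euler("z",2.8,degrees=True)
e=np.radians(49.5);u=Rc.apply([-np.cos(e),0,np.sin(e)])
T=np.array([.5225,-.173,.170])+.075*u;print(T)
move(T,rot=tool(49.5))
E
```

```text
[ 0.47384955 -0.1753794   0.22703045]
dp [ -0.19 -11.27  -1.06] turn [-0.708 -0.    -0.   ]
```

carry_out(rows=[{"gripper": -0.2, "dp": [0, 0, -3], "turn": [0, 0, 0]}, {"gripper": -0.2, "dp": [0, -3, -3.5], "turn": [-0.12, 0, 0]}, {"gripper": -0.2, "dp": [-0.1, -7, -3], "turn": [-0.24, 0, 0]}, {"gripper": -0.2, "dp": [-0.2, -11.3, -1.1], "turn": [-0.36, 0, 0]}, {"gripper": -0.2, "dp": [-0.2, -11.3, -1.1], "turn": [-0.48, 0, 0]}, {"gripper": -0.2, "dp": [-0.2, -11.3, -1.1], "turn": [-0.6, 0, 0]}, {"gripper": -0.2, "dp": [-0.2, -11.3, -1.1], "turn": [-0.71, 0, 0]}, {"gripper": -0.2, "dp": [-0.2, -11.3, -1.1], "turn": [-0.71, 0, 0]}, {"gripper": -0.2, "dp": [-0.2, -11.3, -1.1], "turn": [-0.71, 0, 0]}])

```text
clock: 4.68
ee_pos: [0.4727, -0.1757, 0.2263]
ee_rot: [139.5, -0.1, 92.7]
force: [0.6, 0.9, 0.3]
gripper_width: 0.395
grip_force: 0.0
```

```bash
python3 - <<'E'
from h import *
w=cam("wrist");p,r,o=pose();print(p,r.as_euler("xyz",degrees=True),o["gripper_width"])
P=[p+r.apply([x,0,.075]) for x in(.08,0,-.08)];print("pads plane at bar depth",proj(w,P))
save(w,"w3",None,1.5)
E
```

```text
[ 0.47402547 -0.176002    0.22837953] [1.39393569e+02 4.09074173e-02 9.27416169e+01] 0.3970511681085186
pads plane at bar depth [[257.20400904  97.88067372]
 [257.16805835 198.01337628]
 [257.13021634 283.49660063]]
```

View pics/w3.png

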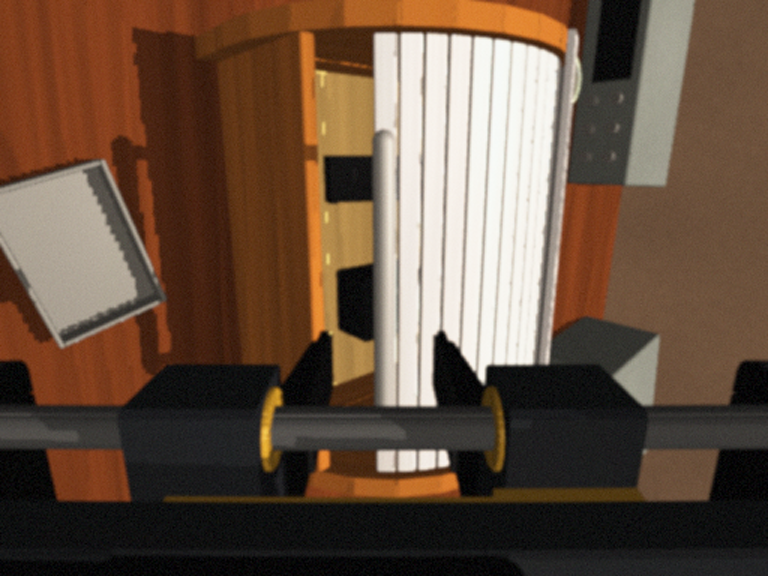

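The bar runs vertically at x=384 (1.5x view), which is 256 px against 257 for the jaw plane, so it is centred. Its upper end is at (384,133). Black objects show inside the case at (348,180) and (355,300). I'll advance along the fingers.

carry_out(rows=[{"gripper": -0.2, "dp": [0.5, 0, 3], "turn": [0, 0, 0]}, {"gripper": -0.2, "dp": [0.5, 0, 5.5], "turn": [0, 0, 0]}, {"gripper": -0.2, "dp": [0.5, 0, 6.6], "turn": [0, 0, 0]}, {"gripper": -0.2, "dp": [0.5, 0, 7.3], "turn": [0, 0, 0]}, {"gripper": -1, "dp": [0.5, 0, 7.3], "turn": [0, 0, 0]}, {"gripper": -1, "dp": [0.5, 0, 7.3], "turn": [0, 0, 0]}, {"gripper": -1, "dp": [0.5, 0, 7.3], "turn": [0, 0, 0]}, {"gripper": -1, "dp": [0.5, 0, 7.3], "turn": [0, 0, 0]}, {"gripper": -1, "dp": [0.5, 0, 7.3], "turn": [0, 0, 0]}, {"gripper": -1, "dp": [0.5, 0, 7.3], "turn": [0, 0, 0]}, {"gripper": -1, "dp": [0.5, 0, 7.3], "turn": [0, 0, 0]}])

```text
clock: 5.65
ee_pos: [0.5214, -0.1685, 0.1729]
ee_rot: [139.3, 0.0, 92.8]
force: [-0.0, -0.6, -0.9]
gripper_width: 0.014
grip_force: 0.0
```

```bash
python3 - <<'E'
from h import *
w=cam("wrist");p,r,o=pose();print(p,r.as_euler("xyz",degrees=True),o["gripper_width"])
for d in (0,.01,.02,.03): print(d,proj(w,[p+r.apply([.08,0,d]),p+r.apply([.08,.006,d]),p+r.apply([.08,-.006,d])]).round(1).tolist())
save(w,"w4",None,1.5)
E
```

```text
[ 0.52138111 -0.16845335  0.17276149] [1.39292605e+02 2.30612685e-02 9.27819835e+01] 0.008068083759737058
0 [[253.7, 94.0], [264.7, 94.0], [242.6, 94.0]]
0.01 [[253.7, 94.6], [264.2, 94.6], [243.2, 94.6]]
0.02 [[253.8, 95.1], [263.7, 95.1], [243.8, 95.1]]
0.03 [[253.8, 95.6], [263.3, 95.6], [244.3, 95.6]]
```

View pics/w4.png

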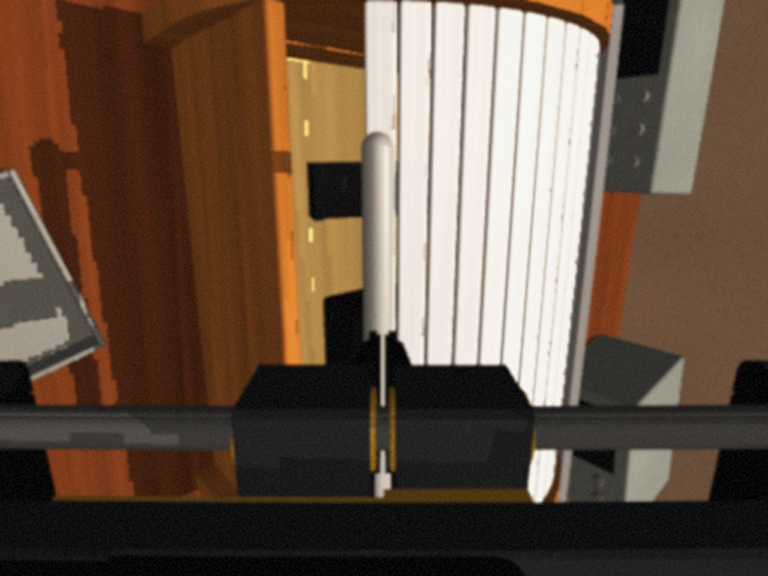

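```bash
python3 - <<'E'
from h import *
w=cam("wrist");p,r,o=pose()
M=R.from_matrix(w[3])*r  # tool->cam
co=r.inv().apply(-w[3].T@w[4]-p)
def wc(p,e):
    rr=R.from_euler("xyz",e,degrees=True);Rm=(M*rr.inv()).as_matrix();c=np.array(p)+rr.apply(co);return (w[0],w[1],w[2],Rm,-Rm@c)
L=[(wc((.5223,-.1706,.2607),(180,0,92.85)),(252.5,92)),(wc((.5875,-.168,.2171),(180,0,92.9)),(153,90)),(wc((.47403,-.176,.22838),(139.39,.04,92.74)),(256,87.5)),(w,(251.3,88))]
def tri(l):
    A=[];B=[]
    for c,uv in l:
        o,d=ray(c,uv);d/=np.linalg.norm(d);Mx=np.eye(3)-np.outer(d,d);A.append(Mx);B.append(Mx@o)
    X=np.linalg.lstsq(np.vstack(A),np.hstack(B),rcond=None)[0]
    return X.round(4),[ (proj(c,X)[0]-uv).round(1).tolist() for c,uv in l]
for l in (L,L[:2],L[2:],L[1:3]):
    X,e=tri(l);print(X,e,"tool",(r.inv().apply(X-p)*1000).round(1))
E
```

```text
[ 0.5162 -0.0866  0.1745] [[-0.9, 0.2], [0.7, -1.4], [-1.8, -0.4], [3.0, 2.0]] tool [82.   0.3 -2.2]
[ 0.517  -0.0871  0.1785] [[-0.0, 0.7], [-0.1, -0.8]] tool [81.4  3.5 -4.7]
[ 0.3668 -0.105   0.3501] [[-0.5, -12.1], [-0.2, -5.1]] tool [  70.8    1.  -233.2]
[ 0.5163 -0.0873  0.1764] [[-0.0, -0.4], [-0.0, 0.4]] tool [81.3  1.6 -3.6]
```

```bash
python3 - <<'E'
from h import *
w=cam("wrist");p,r,o=pose()
for x in(.01,-.01):
  for d in (.022,.003,-.02,-.04): print(x,d,proj(w,[p+r.apply([x,0,d])]).round(1)*1.5)
print(o["force"],o["gripper_width"],tips_ahead)
for xx in (.01,-.08):
  for d in (0,.015,.03): print("bar",xx,d,(proj(w,[p+r.apply([xx,y,d]) for y in(-.006,.006)])*1.5).round(0).tolist())
E
```

```text
0.01 0.022 [[380.85 307.2 ]]
0.01 0.003 [[380.7 321.3]]
0.01 -0.02 [[380.55 342.3 ]]
0.01 -0.04 [[380.4 365.4]]
-0.01 0.022 [[380.85 349.2 ]]
-0.01 0.003 [[380.7  366.75]]
-0.01 -0.02 [[380.55 392.7 ]]
-0.01 -0.04 [[380.4  421.05]]
[-0.79001272  0.55278187 -0.06471669] 0.0038843790614208782 0.022
bar 0.01 0 [[366.0, 324.0], [396.0, 324.0]]
bar 0.01 0.015 [[367.0, 312.0], [395.0, 312.0]]
bar 0.01 0.03 [[368.0, 302.0], [394.0, 302.0]]
bar -0.08 0 [[367.0, 512.0], [394.0, 512.0]]
bar -0.08 0.015 [[368.0, 490.0], [393.0, 490.0]]
bar -0.08 0.03 [[369.0, 471.0], [393.0, 471.0]]
```

```bash
python3 - <<'E'
from h import *
w=cam("wrist");p,r,o=pose()
for x in(.01,-.0):
  for d in (.022,.01,0,-.01,-.02): 
    q=proj(w,[p+r.apply([x,y,d]) for y in(-.0189,.0189,-.031,.031)])*1.5
    print(x,d,"v",q[0,1].round(),"u",q[:,0].round())
# measured columns: dark finger at rows 335..360 in saved w3 image
im=cv2.imread("pics/w3.png",0)
for v in (330,336,342,350,360): 
    row=im[v,270:500]; print(v,"".join("#" if t<35 else "." for t in row[::3]))
E
```

```text
0.01 0.022 v 307.0 u [338. 423. 311. 451.]
0.01 0.01 v 316.0 u [336. 426. 307. 455.]
0.01 0 v 324.0 u [333. 428. 303. 458.]
0.01 -0.01 v 333.0 u [331. 430. 299. 462.]
0.01 -0.02 v 342.0 u [328. 433. 294. 467.]
-0.0 0.022 v 328.0 u [339. 423. 312. 450.]
-0.0 0.01 v 338.0 u [336. 425. 308. 454.]
-0.0 0 v 347.0 u [334. 427. 304. 457.]
-0.0 -0.01 v 357.0 u [332. 430. 300. 461.]
-0.0 -0.02 v 368.0 u [329. 432. 296. 465.]
330 .........................##########..........................................
336 .................###..........#####.....................###..................
342 ..............#######...................................####.................
350 ............#########..................................########..............
360 ..........###########..................................##########............
```

The wrist views show the fingertips about 35–40 mm short of where tips_ahead puts them (in w3 they are at v≈335 with 107 px separation, which fits a tip near -18 mm). That explains both misses: the tips stopped short of the bar. I'll open, advance 3.3 cm more while watching the force, and close.

carry_out(rows=[{"gripper": -0.2, "dp": [0, 0, 0], "turn": [0, 0, 0]}, {"gripper": -0.2, "dp": [0, 0, 0], "turn": [0, 0, 0]}, {"gripper": -0.2, "dp": [0, 0, 0], "turn": [0, 0, 0]}, {"gripper": -0.2, "dp": [0, 0, 0], "turn": [0, 0, 0]}, {"gripper": -0.2, "dp": [0, 0, 0], "turn": [0, 0, 0]}, {"gripper": -0.2, "dp": [0, 0, 0.6], "turn": [0, 0, 0]}, {"gripper": -0.2, "dp": [0, 0, 1.2], "turn": [0, 0, 0]}, {"gripper": -0.2, "dp": [0, 0, 1.8], "turn": [0, 0, 0]}, {"gripper": -0.2, "dp": [0, 0, 2.2], "turn": [0, 0, 0]}, {"gripper": -0.2, "dp": [0, 0, 2.2], "turn": [0, 0, 0]}])

```text
clock: 6.68
ee_pos: [0.5357, -0.167, 0.1541]
ee_rot: [139.4, -0.1, 92.8]
force: [0.3, -0.9, -0.6]
gripper_width: 0.398
grip_force: 0.0
```

carry_out(rows=[{"gripper": -0.2, "dp": [0, 0, 0.4], "turn": [0, 0, 0]}, {"gripper": -0.2, "dp": [0, 0, 0.8], "turn": [0, 0, 0]}, {"gripper": -0.2, "dp": [0, 0, 1.1], "turn": [0, 0, 0]}, {"gripper": -1, "dp": [0, 0, 1.1], "turn": [0, 0, 0]}, {"gripper": -1, "dp": [0, 0, 1.1], "turn": [0, 0, 0]}, {"gripper": -1, "dp": [0, 0, 1.1], "turn": [0, 0, 0]}, {"gripper": -1, "dp": [0, 0, 1.1], "turn": [0, 0, 0]}, {"gripper": -1, "dp": [0, 0, 1.1], "turn": [0, 0, 0]}, {"gripper": -1, "dp": [0, 0, 1.1], "turn": [0, 0, 0]}, {"gripper": -1, "dp": [0, 0, 1.1], "turn": [0, 0, 0]}])

```text
clock: 7.52
ee_pos: [0.5425, -0.1672, 0.147]
ee_rot: [139.4, 0.0, 92.8]
force: [-5.4, -0.3, 1.4]
gripper_width: 0.124
grip_force: 10.0
```

Gripped (opening 0.124, about 12 mm). Now I'll compute the arc.

```bash
cat >> h.py <<'E'
Rc=R.from_euler("z",2.8,degrees=True); G=-.035
def arc(a0,aa,ee):
    p,r,o=pose(); z=r.apply([0,0,1]); B0=p+G*z; print("bar",B0)
    for a,e in zip(aa,ee):
        d=.163*np.array([-np.cos(np.radians(a))+np.cos(np.radians(a0)),0,np.sin(np.radians(a))-np.sin(np.radians(a0))])
        t=tool(e); T=B0+Rc.apply(d)-G*t.apply([0,0,1])
        print(round(a,1),round(e,1),(r.inv().apply(T-p)*100).round(2),(r.inv()*t).as_rotvec().round(3))
E
python3 - <<'E'
from h import *
arc(49.5,np.linspace(52,106,13),np.linspace(51,90,13))
E
```

```text
bar [ 0.51971039 -0.16831034  0.17353684]
52.0 51.0 [-0.    0.61  0.02] [ 0.028 -0.     0.   ]
56.5 54.2 [-0.    1.69  0.11] [ 0.085 -0.     0.   ]
61.0 57.5 [-0.    2.75  0.3 ] [ 0.142 -0.     0.   ]
65.5 60.8 [-0.    3.8   0.57] [ 0.198 -0.     0.   ]
70.0 64.0 [-0.    4.82  0.93] [ 0.255 -0.     0.   ]
74.5 67.2 [-0.    5.81  1.37] [ 0.312 -0.     0.   ]
79.0 70.5 [-0.    6.76  1.9 ] [ 0.369 -0.     0.   ]
83.5 73.8 [-0.    7.66  2.49] [ 0.425 -0.     0.   ]
88.0 77.0 [-0.    8.52  3.17] [ 0.482 -0.     0.   ]
92.5 80.2 [-0.    9.31  3.91] [ 0.539 -0.     0.   ]
97.0 83.5 [-0.   10.04  4.71] [ 0.596 -0.     0.   ]
101.5 86.8 [-1.000e-02  1.071e+01  5.570e+00] [ 0.652 -0.     0.   ]
106.0 90.0 [-1.00e-02  1.13e+01  6.49e+00] [ 0.709 -0.     0.   ]
```

carry_out(rows=[{"gripper": -1, "dp": [0, 0.6, 0], "turn": [0.03, 0, 0]}, {"gripper": -1, "dp": [0, 1.15, 0.06], "turn": [0.057, 0, 0]}, {"gripper": -1, "dp": [0, 1.7, 0.1], "turn": [0.085, 0, 0]}, {"gripper": -1, "dp": [0, 2.75, 0.3], "turn": [0.142, 0, 0]}, {"gripper": -1, "dp": [0, 3.8, 0.57], "turn": [0.198, 0, 0]}, {"gripper": -1, "dp": [0, 4.8, 0.93], "turn": [0.255, 0, 0]}], grip_force=15)

```text
clock: 8.02
ee_pos: [0.5841, -0.1646, 0.171]
ee_rot: [154.3, -0.1, 92.8]
force: [-6.7, 1.9, 1.6]
gripper_width: 0.123
grip_force: 15.0
```

carry_out(rows=[{"gripper": -1, "dp": [0, 0, 0], "turn": [0, 0, 0]}])

```text
clock: 8.1
ee_pos: [0.5875, -0.1648, 0.1731]
ee_rot: [153.9, 0.0, 92.9]
force: [0.1, 0.6, 3.9]
gripper_width: 0.119
grip_force: 15.0
```

```bash
python3 - <<'E'
from h import *
arc(70,np.linspace(70,107,9),np.linspace(64,90,9))
print(pose()[2]["force"])
E
```

```text
bar [ 0.57216549 -0.16556557  0.20453051]
70.0 64.0 [-0. -0. -0.] [ 0.001 -0.001  0.002]
74.6 67.2 [-0.    1.1   0.19] [ 0.058 -0.001  0.002]
79.2 70.5 [-0.01  2.18  0.46] [ 0.115 -0.001  0.002]
83.9 73.8 [-0.01  3.24  0.83] [ 0.171 -0.     0.002]
88.5 77.0 [-0.01  4.26  1.29] [ 0.228 -0.     0.002]
93.1 80.2 [-0.01  5.24  1.84] [ 0.285 -0.     0.002]
97.8 83.5 [-0.01  6.18  2.46] [ 0.341 -0.     0.002]
102.4 86.8 [-0.02  7.05  3.17] [ 0.398 -0.     0.002]
107.0 90.0 [-0.02  7.87  3.94] [ 0.455 -0.     0.002]
[0.08012989 0.58936604 3.87338424]
```

Rolling well with low forces. I'll continue to the stop.

carry_out(rows=[{"gripper": -1, "dp": [0, 1.1, 0.2], "turn": [0.058, 0, 0]}, {"gripper": -1, "dp": [0, 2.2, 0.46], "turn": [0.115, 0, 0]}, {"gripper": -1, "dp": [0, 3.25, 0.83], "turn": [0.171, 0, 0]}, {"gripper": -1, "dp": [0, 4.25, 1.3], "turn": [0.228, 0, 0]}, {"gripper": -1, "dp": [0, 5.25, 1.85], "turn": [0.285, 0, 0]}, {"gripper": -1, "dp": [0, 6.2, 2.45], "turn": [0.341, 0, 0]}, {"gripper": -1, "dp": [0, 7.05, 3.15], "turn": [0.398, 0, 0]}, {"gripper": -1, "dp": [0, 7.05, 3.15], "turn": [0.398, 0, 0]}])

```text
clock: 8.77
ee_pos: [0.6657, -0.1606, 0.1743]
ee_rot: [176.5, -0.1, 92.9]
force: [6.4, 1.3, -0.1]
gripper_width: 0.117
grip_force: 15.0
```

carry_out(rows=[{"gripper": -1, "dp": [0, 0.4, 0.1], "turn": [0.03, 0, 0]}, {"gripper": -1, "dp": [0, 0.8, 0.2], "turn": [0.05, 0, 0]}, {"gripper": -1, "dp": [0, 0.8, 0.2], "turn": [0.05, 0, 0]}])

```text
clock: 9.02
ee_pos: [0.671, -0.1604, 0.1725]
ee_rot: [179.5, -0.1, 92.8]
force: [1.9, 2.2, 0.4]
gripper_width: 0.121
grip_force: 15.0
```

```bash
python3 - <<'E'
from h import *
arc(107,[107],[90]); print(pose()[2]["force"],pose()[0],pose()[2]["ee_rot"])
E
```

```text
bar [ 0.67074059 -0.16043417  0.20752822]
107 90 [-0.01 -0.03 -0.  ] [ 0.008 -0.002  0.001]
[1.93378407 2.23360381 0.40688269] [ 0.67103066 -0.16036491  0.17252949] [ 1.79520112e+02 -8.97550124e-02  9.28360173e+01]
```

carry_out(rows=[{"gripper": -1, "dp": [0, 0.3, 0.05], "turn": [0, 0, 0]}, {"gripper": -1, "dp": [0, 0.5, 0.1], "turn": [0, 0, 0]}, {"gripper": -1, "dp": [0, 0.5, 0.1], "turn": [0, 0, 0]}])

```text
clock: 9.27
ee_pos: [0.6713, -0.1604, 0.1723]
ee_rot: [-179.9, -0.1, 92.8]
force: [-15.6, 3.5, 9.1]
gripper_width: 0.126
grip_force: 15.0
```

At the stop (15.6 N), so the cover is fully open at bar angle 105°. I'll release and rise.

carry_out(rows=[{"gripper": 0, "dp": [0, -0.5, -0.1], "turn": [0, 0, 0]}, {"gripper": 0, "dp": [0, -0.5, -0.1], "turn": [0, 0, 0]}, {"gripper": 0, "dp": [0, -0.5, -0.1], "turn": [0, 0, 0]}, {"gripper": 0, "dp": [0, -0.5, -0.1], "turn": [0, 0, 0]}, {"gripper": 0, "dp": [0, -0.5, -3], "turn": [0, 0, 0]}, {"gripper": 0, "dp": [0, -0.5, -7], "turn": [0, 0, 0]}, {"gripper": 0, "dp": [0, -0.5, -11], "turn": [0, 0, 0]}])

```text
clock: 9.85
ee_pos: [0.6689, -0.1609, 0.2808]
ee_rot: [179.8, -0.1, 92.8]
force: [0.7, -0.0, 0.0]
gripper_width: 0.491
grip_force: 0.0
```

```bash
python3 - <<'E'
from h import *
move([.529,.204,.12],[180,0,178.2])
print(pose()[0])
E
```

```text
dp [ 37.11 -12.24  16.08] turn [ 0.004  0.002 -1.49 ]
[ 0.66886015 -0.16085722  0.28075317]
```

carry_out(rows=[{"gripper": 1, "dp": [3.5, -1.2, 0], "turn": [0, 0, -0.12]}, {"gripper": 1, "dp": [7.2, -2.4, 0], "turn": [0, 0, -0.25]}, {"gripper": 1, "dp": [11, -3.6, 1], "turn": [0, 0, -0.37]}, {"gripper": 1, "dp": [14.8, -4.9, 2], "turn": [0, 0, -0.5]}, {"gripper": 1, "dp": [18.5, -6.1, 4], "turn": [0, 0, -0.62]}, {"gripper": 1, "dp": [22.2, -7.3, 6], "turn": [0, 0, -0.75]}, {"gripper": 1, "dp": [25.9, -8.5, 8], "turn": [0, 0, -0.87]}, {"gripper": 1, "dp": [29.7, -9.8, 10], "turn": [0, 0, -1.0]}, {"gripper": 1, "dp": [33.4, -11, 12], "turn": [0, 0, -1.12]}, {"gripper": 1, "dp": [37.1, -12.2, 14], "turn": [0, 0, -1.25]}, {"gripper": 1, "dp": [37.1, -12.2, 16], "turn": [0, 0, -1.37]}, {"gripper": 1, "dp": [37.1, -12.2, 16], "turn": [0, 0, -1.49]}])

```text
clock: 10.85
ee_pos: [0.5262, 0.2055, 0.115]
ee_rot: [-179.9, -0.1, 178.8]
force: [0.0, -1.2, -1.8]
gripper_width: 0.998
grip_force: 0.0
```

carry_out(rows=[{"gripper": 1, "dp": [0, 0, 0], "turn": [0, 0, 0]}, {"gripper": 1, "dp": [0, 0, 0], "turn": [0, 0, 0]}, {"gripper": 1, "dp": [0, 0, 0], "turn": [0, 0, 0]}])

```text
clock: 11.1
ee_pos: [0.532, 0.2035, 0.1221]
ee_rot: [179.9, 0.5, 178.0]
force: [0.4, 0.3, 0.8]
gripper_width: 1.0
grip_force: 0.0
```

```bash
python3 - <<'E'
from h import *
w=cam("wrist");b=cam("top");p,r,o=pose();print(p,r.as_euler("xyz",degrees=True))
print(proj(w,[[.529+sx*.05,.204+sy*.023,.029] for sx,sy in((1,1),(1,-1),(-1,-1),(-1,1))]).round(0).tolist())
o=np.zeros((600,800,3),np.uint8)
A=cv2.resize(w[0],None,fx=.8,fy=.8);o[:A.shape[0],:A.shape[1]]=A   # 410x307
B=cv2.resize(b[0][105:240,268:424],None,fx=2.5,fy=2.5,interpolation=cv2.INTER_CUBIC);o[:B.shape[0],410:410+B.shape[1]]=B[:,:390]
C=cv2.resize(cam("scene")[0][120:255,290:460],None,fx=2.0,fy=2.0,interpolation=cv2.INTER_CUBIC);o[310:310+C.shape[0],:C.shape[1]]=C
f=w[0]
hsv=cv2.cvtColor(f,cv2.COLOR_RGB2HSV)
cv2.imwrite("pics/v8.png",o[:,:,::-1])
E
```

```text
[0.5320674  0.20330769 0.12227208] [179.92590682   0.53633863 178.02610455]
[[282.0, 238.0], [232.0, 240.0], [226.0, 131.0], [280.0, 129.0]]
```

View pics/v8.png

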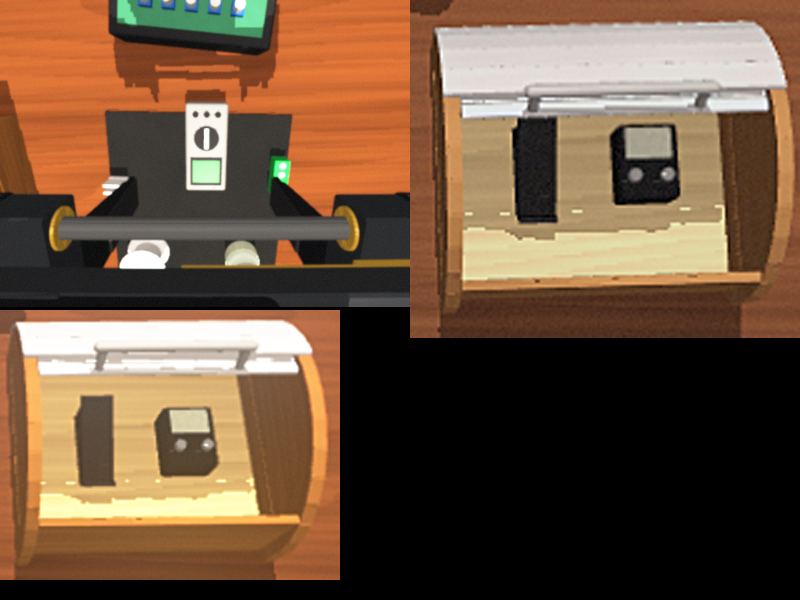

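Rest (the black slope) is at crop (536,118)–(536,222), in the left half. The power block is at (645,165), in the right half. The meter in the wrist view (0.8x) has corners at (187,103), (227,104), (226,190) and (186,189).

```bash
python3 - <<'E'
from h import *
a=cam("scene");b=cam("top");w=cam("wrist")
C=np.array([onz(w,(u/.8,v/.8),.029) for u,v in((226,189),(186,188),(187,103.5),(227,104))])
d=(C[0]+C[1]-C[2]-C[3])/2;print("meter",C.mean(0).round(4),"len",np.linalg.norm(d),"yaw",np.degrees(np.arctan2(d[1],d[0])), "wid",np.linalg.norm(C[0]+C[3]-C[1]-C[2])/2)
T=lambda u,v:(268+(u-410)/2.5-.3,105+v/2.5-.3); S=lambda u,v:(290+u/2-.25,120+(v-310)/2-.25)
print("high",onz(b,T(536,117),.069).round(4),onz(a,S(97,396),.069).round(4))
print("low(ledge top)",onz(b,T(536,222),.04).round(4),onz(a,S(97,486),.04).round(4))
C0=np.array([.629,-.162,0])
print("expected rest origin y:",C0+Rc.apply([0,.055,0]))
p,r,o=pose();print(p,o["ee_rot"])
E
```

```text
meter [0.5269 0.2066 0.029 ] len 0.09639576948424351 yaw -2.373800521430636 wid 0.04418249150068622
high [ 0.6762 -0.1081  0.069 ] [ 0.6768 -0.1097  0.069 ]
low(ledge top) [ 0.5766 -0.1121  0.04  ] [ 0.5736 -0.1115  0.04  ]
expected rest origin y: [ 0.62631326 -0.10706566  0.        ]
[0.53139662 0.20337524 0.12152165] [179.9469956    0.45912051 178.10316223]
```

carry_out(rows=[{"gripper": 0.5, "dp": [0.4, 0.1, 1], "turn": [0, 0, 0]}, {"gripper": 0.5, "dp": [0.4, 0.1, 3], "turn": [0, 0, 0]}, {"gripper": 0.5, "dp": [0.4, 0.1, 6], "turn": [0, 0, 0]}, {"gripper": 0.5, "dp": [0.4, 0.1, 8], "turn": [0, 0, 0]}, {"gripper": 0.5, "dp": [0.4, 0.1, 10], "turn": [0, 0, 0]}, {"gripper": 0.5, "dp": [0.4, 0.1, 11], "turn": [0, 0, 0]}, {"gripper": 0.5, "dp": [0.4, 0.1, 12], "turn": [0, 0, 0]}, {"gripper": 0.5, "dp": [0.4, 0.1, 12.5], "turn": [0, 0, 0]}, {"gripper": 0.5, "dp": [0.4, 0.1, 12.5], "turn": [0, 0, 0]}])

```text
clock: 12.15
ee_pos: [0.5272, 0.2047, -0.005]
ee_rot: [180.0, 0.3, 178.2]
force: [-0.1, 0.4, 0.4]
gripper_width: 0.751
grip_force: 0.0
```

carry_out(rows=[{"gripper": 0.5, "dp": [0, 0, 0.3], "turn": [0, 0, 0]}, {"gripper": 0.5, "dp": [0, 0, 0.6], "turn": [0, 0, 0]}, {"gripper": 0.5, "dp": [0, 0, 0.6], "turn": [0, 0, 0]}])

```text
clock: 12.4
ee_pos: [0.5291, 0.2052, -0.0085]
ee_rot: [179.9, 0.5, 178.2]
force: [0.0, -0.2, 3.0]
gripper_width: 0.749
grip_force: 1.5
```

carry_out(rows=[{"gripper": 0.5, "dp": [0.1, 0, -0.6], "turn": [0, 0, 0]}, {"gripper": -1, "dp": [0.1, 0, -0.6], "turn": [0, 0, 0]}, {"gripper": -1, "dp": [0.1, 0, -0.6], "turn": [0, 0, 0]}, {"gripper": -1, "dp": [0.1, 0, -0.6], "turn": [0, 0, 0]}, {"gripper": -1, "dp": [0.1, 0, -0.6], "turn": [0, 0, 0]}, {"gripper": -1, "dp": [0.1, 0, -0.6], "turn": [0, 0, 0]}, {"gripper": -1, "dp": [0.1, 0, -0.6], "turn": [0, 0, 0]}, {"gripper": -1, "dp": [0.1, 0, -0.6], "turn": [0, 0, 0]}], grip_force=25)

```text
clock: 13.07
ee_pos: [0.5266, 0.205, -0.0043]
ee_rot: [180.0, 0.4, 178.2]
force: [0.4, 0.8, 0.3]
gripper_width: 0.484
grip_force: 25.0
```

```bash
cat >> h.py <<'E'
s22,c22=np.sin(np.radians(22)),np.cos(np.radians(22))
RP=Rc*R.from_matrix(np.c_[[-c22,0,-s22],[0,1,0],[s22,0,-c22]])
n=Rc.apply([-s22,0,c22]); up=Rc.apply([c22,0,s22]); yc=Rc.apply([0,1,0])
P0=np.array([.6263,-.110,.050])
def tcp_for(P): return P+RP.apply([0,0,.0073])
E
python3 - <<'E'
from h import *
T=tcp_for(P0-.010*yc+.17*n);print(T);move(T,rot=RP)
p=pose()[0];print(np.linalg.norm(T-p))
T=tcp_for(P0-.010*yc+.02*n);print(T)
E
```

```text
[ 0.56591277 -0.12296538  0.20085281]
dp [ -5.11 -32.64 -20.5 ] turn [-0.015 -0.377 -0.08 ]
0.3887698631966504
[ 0.62203667 -0.12022046  0.06177523]
```

carry_out(rows=[{"gripper": -1, "dp": [0, 0, -1], "turn": [0, 0, 0]}, {"gripper": -1, "dp": [0, 0, -3], "turn": [0, 0, 0]}, {"gripper": -1, "dp": [0, 0, -6], "turn": [0, 0, 0]}, {"gripper": -1, "dp": [0, 0, -9], "turn": [0, 0, 0]}, {"gripper": -1, "dp": [0, 0, -12], "turn": [0, 0, 0]}, {"gripper": -1, "dp": [0, 0, -16], "turn": [0, 0, 0]}, {"gripper": -1, "dp": [0, 0, -20], "turn": [0, 0, 0]}, {"gripper": -1, "dp": [0, 0, -24], "turn": [0, 0, 0]}])

```text
clock: 13.73
ee_pos: [0.5243, 0.2044, 0.2377]
ee_rot: [180.0, 0.4, 178.2]
force: [0.8, -0.5, -1.9]
gripper_width: 0.479
grip_force: 25.0
```

```bash
python3 - <<'E'
from h import *
T=tcp_for(P0-.010*yc+.17*n);print(pose()[0],pose()[2]["gripper_width"],pose()[2]["force"]);move(T,rot=RP)
E
```

```text
[0.52429386 0.20443682 0.23772461] 0.4793698482911149 [ 0.77611174 -0.45112295 -1.85912167]
dp [ -5.18 -32.59   3.72] turn [-0.016 -0.377 -0.08 ]
```

carry_out(rows=[{"gripper": -1, "dp": [-0.3, -2, 0], "turn": [0, -0.04, -0.01]}, {"gripper": -1, "dp": [-0.7, -5, 0], "turn": [0, -0.08, -0.02]}, {"gripper": -1, "dp": [-1.3, -8.5, 0], "turn": [0, -0.13, -0.03]}, {"gripper": -1, "dp": [-1.9, -12, 0], "turn": [0, -0.18, -0.04]}, {"gripper": -1, "dp": [-2.5, -15.5, 0], "turn": [-0.01, -0.23, -0.05]}, {"gripper": -1, "dp": [-3.1, -19, 0], "turn": [-0.01, -0.28, -0.06]}, {"gripper": -1, "dp": [-3.7, -22.5, 0], "turn": [-0.015, -0.33, -0.07]}, {"gripper": -1, "dp": [-4.2, -26, 0], "turn": [-0.016, -0.36, -0.08]}, {"gripper": -1, "dp": [-4.7, -29.5, 1], "turn": [-0.016, -0.377, -0.08]}, {"gripper": -1, "dp": [-5.1, -31.7, 2.5], "turn": [-0.016, -0.377, -0.08]}, {"gripper": -1, "dp": [-5.2, -32.6, 3.7], "turn": [-0.016, -0.377, -0.08]}, {"gripper": -1, "dp": [-5.2, -32.6, 3.7], "turn": [-0.016, -0.377, -0.08]}])

```text
clock: 14.73
ee_pos: [0.5647, -0.1238, 0.1951]
ee_rot: [179.8, 21.6, -177.4]
force: [-0.5, 0.3, -2.8]
gripper_width: 0.484
grip_force: 25.0
```

carry_out(rows=[{"gripper": -1, "dp": [0, 0, 0], "turn": [0, 0, 0]}, {"gripper": -1, "dp": [0, 0, 0], "turn": [0, 0, 0]}, {"gripper": -1, "dp": [0, 0, 0], "turn": [0, 0, 0]}])

```text
clock: 14.98
ee_pos: [0.5675, -0.1214, 0.2003]
ee_rot: [180.0, 22.1, -177.1]
force: [0.1, -0.2, -1.2]
gripper_width: 0.482
grip_force: 25.0
```

```bash
python3 - <<'E'
from h import *
w=cam("wrist");b=cam("top");p,r,o=pose();print(p,(r.inv()*RP).as_rotvec().round(3),o["gripper_width"])
T=tcp_for(P0-.010*yc+.02*n);move(T,rot=RP)
# where expected: meter corner points & rest corners in wrist view
P=p+r.apply([0,0,-.0073])
print("meter top button-end corners",proj(w,[P+r.apply([.05,s*.023,-.026]) for s in(1,-1)]).round(0).tolist())
print("rest low corners (plate), high",proj(w,[P0-.051*up+s*.019*yc for s in(1,-1)]+[P0+.051*up+s*.019*yc for s in(1,-1)]).round(0).tolist())
print("inner L cheek top front",proj(w,[[.629,-.162,0]+Rc.apply(q) for q in([-.117,.14,.116],[-.117,-.14,.116])]).round(0).tolist())
save(w,"v9",None,1.5)
E
```

```text
[ 0.56755409 -0.12158634  0.20025106] [0.001 0.002 0.002] 0.4795302287302157
dp [ 0.16 -0.14 14.88] turn [0.001 0.002 0.002]
meter top button-end corners [[304.0, 158.0], [205.0, 158.0]]
rest low corners (plate), high [[281.0, 126.0], [245.0, 126.0], [279.0, 218.0], [245.0, 217.0]]
inner L cheek top front [[390.0, 89.0], [-1.0, 89.0]]
```

View pics/v9.png

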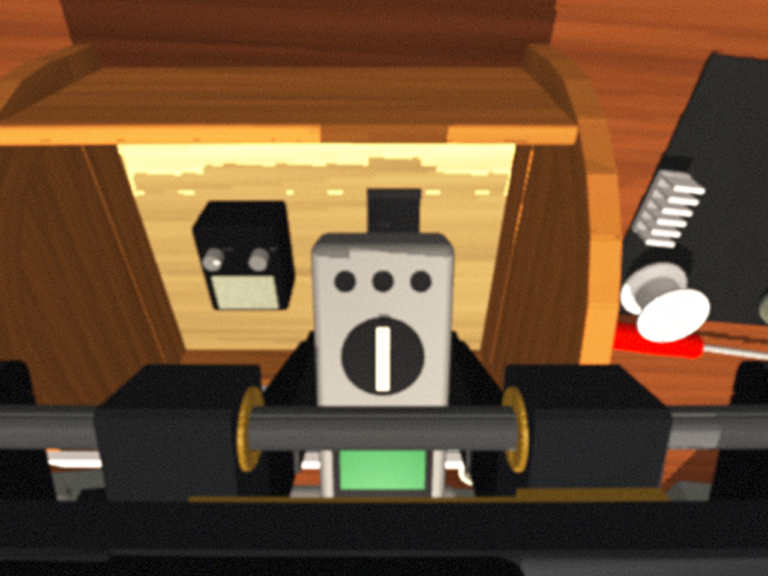

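The wrist view shows the meter level in the jaws: buttons at (345–420,281), near-end corners at (313,237) and (453,237). The rest's low end is at (367–420,190), matching the prediction. I'll descend along the slope normal, 10 mm inward so the gripper body clears the cheek.

carry_out(rows=[{"gripper": -1, "dp": [-0.1, -0.1, 2], "turn": [0, 0, 0]}, {"gripper": -1, "dp": [-0.3, -0.1, 5], "turn": [0, 0, 0]}, {"gripper": -1, "dp": [-0.3, -0.1, 8], "turn": [0, 0, 0]}, {"gripper": -1, "dp": [-0.3, -0.1, 11], "turn": [0, 0, 0]}, {"gripper": -1, "dp": [-0.3, -0.1, 13], "turn": [0, 0, 0]}, {"gripper": -1, "dp": [-0.3, -0.1, 14.5], "turn": [0, 0, 0]}, {"gripper": -1, "dp": [-0.3, -0.1, 15.2], "turn": [0, 0, 0]}, {"gripper": -1, "dp": [-0.3, -0.1, 15.6], "turn": [0, 0, 0]}, {"gripper": -1, "dp": [-0.3, -0.1, 15.6], "turn": [0, 0, 0]}])

```text
clock: 15.83
ee_pos: [0.6284, -0.12, 0.0555]
ee_rot: [179.9, 22.0, -177.1]
force: [-0.1, 0.3, -2.5]
gripper_width: 0.482
grip_force: 25.0
```

carry_out(rows=[{"gripper": -1, "dp": [0, 0, 0.3], "turn": [0, 0, 0]}, {"gripper": -1, "dp": [0, 0, 0.6], "turn": [0, 0, 0]}, {"gripper": -1, "dp": [0, 0, 0.6], "turn": [0, 0, 0]}, {"gripper": -1, "dp": [0, 0, 0.6], "turn": [0, 0, 0]}])

```text
clock: 16.17
ee_pos: [0.6307, -0.1206, 0.0506]
ee_rot: [180.0, 22.1, -177.2]
force: [-0.0, 0.5, -1.2]
gripper_width: 0.482
grip_force: 25.0
```

```bash
python3 - <<'E'
from h import *
p,r,o=pose();P=p+r.apply([0,0,-.0073])
print(o["force"],"rel up,y,n mm",[round(1000*float((P-P0)@v),1) for v in(up,yc,n)],(r.inv()*RP).as_rotvec().round(3),"force up/y/n",[round(float(np.array(o["force"])@v),1) for v in(up,yc,n)])
E
```

```text
[-0.03520275  0.47269475 -1.16483791] rel up,y,n mm [3.8, -10.8, 6.4] [0.001 0.001 0.   ] force up/y/n [-0.4, 0.5, -1.1]
```

carry_out(rows=[{"gripper": -1, "dp": [0, 0, 0.2], "turn": [0, 0, 0]}, {"gripper": -1, "dp": [0, 0, 0.4], "turn": [0, 0, 0]}, {"gripper": -1, "dp": [0, 0, 0.4], "turn": [0, 0, 0]}, {"gripper": -1, "dp": [0, 0, 0.4], "turn": [0, 0, 0]}])

```text
clock: 16.5
ee_pos: [0.6318, -0.1203, 0.0461]
ee_rot: [179.9, 22.0, -177.2]
force: [-0.0, -0.3, -1.6]
gripper_width: 0.484
grip_force: 25.0
```

carry_out(rows=[{"gripper": -1, "dp": [0, 0, 0.1], "turn": [0, 0, 0]}, {"gripper": -1, "dp": [0, 0, 0.2], "turn": [0, 0, 0]}, {"gripper": -1, "dp": [0, 0, 0.2], "turn": [0, 0, 0]}])

```text
clock: 16.75
ee_pos: [0.6326, -0.1203, 0.0442]
ee_rot: [179.9, 22.0, -177.2]
force: [-0.2, -0.6, -1.6]
gripper_width: 0.481
grip_force: 25.0
```

carry_out(rows=[{"gripper": -1, "dp": [0, 0, 0.1], "turn": [0, 0, 0]}, {"gripper": -1, "dp": [0, 0, 0.2], "turn": [0, 0, 0]}, {"gripper": -1, "dp": [0, 0, 0.2], "turn": [0, 0, 0]}])

```text
clock: 17.0
ee_pos: [0.6334, -0.1203, 0.0427]
ee_rot: [180.0, 22.0, -177.2]
force: [-2.7, -0.4, 1.0]
gripper_width: 0.482
grip_force: 25.0
```

carry_out(rows=[{"gripper": -1, "dp": [0, 0, 0.1], "turn": [0, 0, 0]}, {"gripper": -1, "dp": [0, 0, 0.2], "turn": [0, 0, 0]}, {"gripper": -1, "dp": [0, 0, 0.2], "turn": [0, 0, 0]}])

```text
clock: 17.25
ee_pos: [0.6337, -0.1203, 0.0426]
ee_rot: [179.9, 21.9, -177.1]
force: [-14.7, 1.0, 15.6]
gripper_width: 0.485
grip_force: 25.0
```

carry_out(rows=[{"gripper": -1, "dp": [0, 0, -0.2], "turn": [0, 0, 0]}, {"gripper": -1, "dp": [0, 0, -0.3], "turn": [0, 0, 0]}, {"gripper": -1, "dp": [0, 0, -0.3], "turn": [0, 0, 0]}])

```text
clock: 17.5
ee_pos: [0.6332, -0.1203, 0.0436]
ee_rot: [180.0, 22.0, -177.2]
force: [0.2, -0.3, -1.9]
gripper_width: 0.484
grip_force: 25.0
```

```bash
cat > st.py <<'E'
from h import *
p,r,o=pose();P=p+r.apply([0,0,-.0073])
print("rel up,y,n mm",[round(1000*float((P-P0)@v),1) for v in(up,yc,n)],(r.inv()*RP).as_rotvec().round(3),"force up/y/n",[round(float(np.array(o["force"])@v),1) for v in(up,yc,n)])
E
python3 st.py
```

```text
rel up,y,n mm [3.5, -10.7, -1.0] [0.001 0.001 0.   ] force up/y/n [-0.5, -0.3, -1.8]
```

Just off the surface (contact about 1 mm lower). I'll slide down-slope to the ledge with slight contact.

carry_out(rows=[{"gripper": -1, "dp": [0.15, 0, 0.05], "turn": [0, 0, 0]}, {"gripper": -1, "dp": [0.3, 0, 0.05], "turn": [0, 0, 0]}, {"gripper": -1, "dp": [0.3, 0, 0.05], "turn": [0, 0, 0]}])

```text
clock: 17.75
ee_pos: [0.6325, -0.1205, 0.0432]
ee_rot: [180.0, 22.3, -177.2]
force: [6.6, 1.1, -1.5]
gripper_width: 0.481
grip_force: 25.0
```

carry_out(rows=[{"gripper": -1, "dp": [0.15, 0, 0], "turn": [0, 0, 0]}, {"gripper": -1, "dp": [0.3, 0, 0], "turn": [0, 0, 0]}, {"gripper": -1, "dp": [0.3, 0, 0], "turn": [0, 0, 0]}])

```text
clock: 18.0
ee_pos: [0.6318, -0.1208, 0.0439]
ee_rot: [-180.0, 22.6, -177.3]
force: [10.7, 3.5, -1.4]
gripper_width: 0.482
grip_force: 25.0
```

```bash
python3 st.py
```

```text
rel up,y,n mm [2.3, -11.0, -0.2] [-0.001  0.01  -0.002] force up/y/n [9.5, 3.0, -5.4]
```

carry_out(rows=[{"gripper": -1, "dp": [-0.4, 0, 0], "turn": [0, 0, 0]}, {"gripper": -1, "dp": [-0.4, 0, 0.1], "turn": [0, 0, 0]}, {"gripper": -1, "dp": [-0.4, 0, 0.15], "turn": [0, 0, 0]}])

```text
clock: 18.25
ee_pos: [0.6329, -0.1204, 0.0422]
ee_rot: [180.0, 22.1, -177.2]
force: [-5.5, 2.2, 10.9]
gripper_width: 0.485
grip_force: 25.0
```

```bash
python3 st.py
```

```text
rel up,y,n mm [2.7, -10.7, -2.2] [0.001 0.002 0.   ] force up/y/n [-0.9, 2.5, 12.1]
```

carry_out(rows=[{"gripper": -1, "dp": [0, 0, -0.15], "turn": [0, 0, 0]}, {"gripper": -1, "dp": [0, 0.2, -0.2], "turn": [0, 0, 0]}, {"gripper": -1, "dp": [0, 0.35, -0.2], "turn": [0, 0, 0]}, {"gripper": -1, "dp": [0, 0.35, -0.2], "turn": [0, 0, 0]}])

```text
clock: 18.58
ee_pos: [0.6319, -0.1173, 0.0434]
ee_rot: [-180.0, 22.1, -177.2]
force: [4.2, -1.6, 0.0]
gripper_width: 0.481
grip_force: 25.0
```

```bash
python3 st.py
```

```text
rel up,y,n mm [2.4, -7.6, -0.7] [-0.001  0.002  0.001] force up/y/n [3.8, -1.8, -1.5]
```

carry_out(rows=[{"gripper": -1, "dp": [-0.05, 0, 0.1], "turn": [0, 0, 0]}, {"gripper": -1, "dp": [-0.05, 0, 0.12], "turn": [0, 0, 0]}, {"gripper": 0.2, "dp": [-0.05, 0, 0.12], "turn": [0, 0, 0]}, {"gripper": 0.2, "dp": [-0.05, 0, 0.12], "turn": [0, 0, 0]}, {"gripper": 0.2, "dp": [-0.05, 0, 0.12], "turn": [0, 0, 0]}, {"gripper": 0.2, "dp": [-0.05, 0, 0.12], "turn": [0, 0, 0]}, {"gripper": 0.2, "dp": [-0.05, 0, -1.5], "turn": [0, 0, 0]}, {"gripper": 0.2, "dp": [-0.05, 0, -3.5], "turn": [0, 0, 0]}, {"gripper": 0.2, "dp": [-0.05, 0, -5], "turn": [0, 0, 0]}])

```text
clock: 19.33
ee_pos: [0.6119, -0.1176, 0.0893]
ee_rot: [179.9, 21.9, -177.2]
force: [0.6, -0.7, 1.2]
gripper_width: 0.6
grip_force: 0.0
```

```bash
python3 - <<'E'
from h import *
w=cam("wrist");p,r,o=pose()
# measure meter in wrist view: light grey face mask
PP=lambda u,y,h:P0+u*up+y*yc+h*n
print("pred face button corners for y=-7.4,up 2.6:",proj(w,[PP(-.0474,-.0074+s*.023,.026) for s in(1,-1)]).round(0).tolist())
save(w,"v10",None,1.5)
import sys;exec(open("st.py").read())
E
```

```text
pred face button corners for y=-7.4,up 2.6: [[291.0, 148.0], [217.0, 147.0]]
rel up,y,n mm [3.7, -7.6, 52.1] [-0.     0.004  0.001] force up/y/n [2.3, 0.1, 1.1]
```

View pics/v10.png

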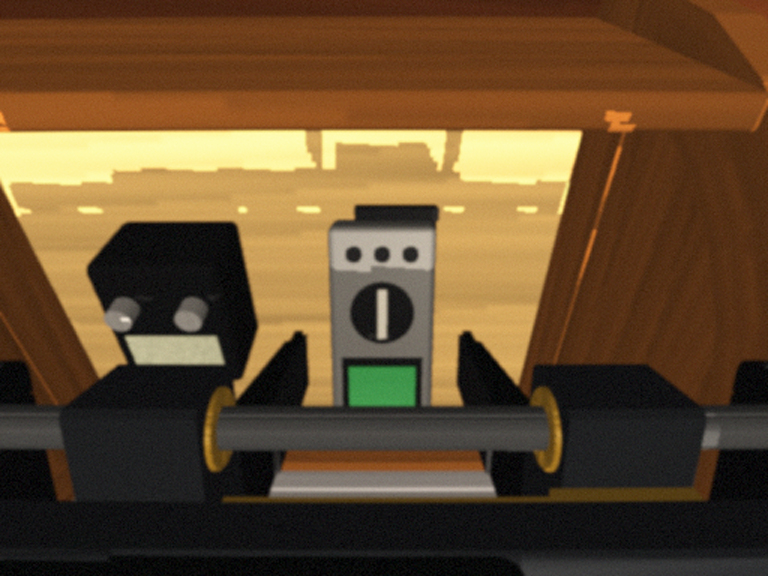

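The meter lies flat on the rest, buttons at the ledge: near corners (331,222) and (436,222), ledge at (356–438,207). It sits a few mm inward. The block's nearest edge is at (257,325). I'll work out the push.

```bash
python3 - <<'E'
from h import *
w=cam("wrist")
def onplane(uv,h):  # plane h above slope surface
    o,d=ray(w,(uv[0]/1.5,uv[1]/1.5)); t=((P0+h*n-o)@n)/(d@n); X=o+t*d-P0; return [round(1000*float(X@v),1) for v in(up,yc,n)]
print("ledge",onplane((356,207),.010),onplane((438,207),.010))
print("meter near",onplane((331,225),.026),onplane((436,225),.026), "display",onplane((344,400),.026),onplane((428,400),.026))
for uv,z in(((237,223),.057),((257,325),.057)):
    X=onz(w,(uv[0]/1.5,uv[1]/1.5),z)-P0; print("block",(X@yc).round(4),X.round(4))
E
```

```text
ledge [-48.6, -19.3, 10.0] [-48.6, 17.3, 10.0]
meter near [-42.7, -29.0, 26.0] [-42.8, 14.8, 26.0] display [38.3, -25.2, 26.0] [38.2, 13.7, 26.0]
block -0.0685 [-0.0463 -0.0709  0.007 ]
block -0.0691 [ 0.0109 -0.0687  0.007 ]
```

carry_out(rows=[{"gripper": -1, "dp": [0, -1, 0], "turn": [0, 0, 0]}, {"gripper": -1, "dp": [0, -2.4, 0], "turn": [0, 0, 0]}, {"gripper": -1, "dp": [0, -3.4, 0], "turn": [0, 0, 0]}, {"gripper": -1, "dp": [0, -3.85, 0], "turn": [0, 0, 0]}, {"gripper": -1, "dp": [0, -3.85, 0], "turn": [0, 0, 0]}, {"gripper": -1, "dp": [0, -3.85, 0], "turn": [0, 0, 0]}, {"gripper": -1, "dp": [0, -3.85, 0], "turn": [0, 0, 0]}, {"gripper": -1, "dp": [0, -3.85, 0], "turn": [0, 0, 0]}, {"gripper": -1, "dp": [0, -3.85, 0], "turn": [0, 0, 0]}, {"gripper": -1, "dp": [0, -3.85, 0], "turn": [0, 0, 0]}])

```text
clock: 20.27
ee_pos: [0.6147, -0.1559, 0.0893]
ee_rot: [180.0, 22.0, -177.2]
force: [-0.8, -0.0, -0.0]
gripper_width: 0.011
grip_force: 0.0
```

```bash
python3 st.py
```

```text
rel up,y,n mm [1.9, -45.3, 48.9] [0.001 0.    0.001] force up/y/n [-0.7, 0.0, 0.3]
```

carry_out(rows=[{"gripper": -1, "dp": [0, -0.1, 1.5], "turn": [0, 0, 0]}, {"gripper": -1, "dp": [0, -0.1, 3], "turn": [0, 0, 0]}, {"gripper": -1, "dp": [0, -0.1, 4], "turn": [0, 0, 0]}, {"gripper": -1, "dp": [0, -0.1, 4.6], "turn": [0, 0, 0]}, {"gripper": -1, "dp": [0, -0.1, 4.6], "turn": [0, 0, 0]}, {"gripper": -1, "dp": [0, 0.2, 4.6], "turn": [0, 0, 0]}, {"gripper": -1, "dp": [0, 0.4, 4.6], "turn": [0, 0, 0]}, {"gripper": -1, "dp": [0, 0.6, 4.6], "turn": [0, 0, 0]}, {"gripper": -1, "dp": [0, 0.75, 4.6], "turn": [0, 0, 0]}, {"gripper": -1, "dp": [0, 0.75, 4.6], "turn": [0, 0, 0]}, {"gripper": -1, "dp": [0, 0.75, 4.6], "turn": [0, 0, 0]}])

```text
clock: 21.18
ee_pos: [0.6317, -0.1479, 0.0471]
ee_rot: [180.0, 22.1, -177.2]
force: [0.1, -0.3, 0.1]
gripper_width: 0.001
grip_force: 0.0
```

```bash
cat > mm.py <<'E'
from h import *
w=cam("wrist")
def onplane(uv,h):
    o,d=ray(w,uv); t=((P0+h*n-o)@n)/(d@n); X=o+t*d-P0; return 1000*float(X@yc)
def row(upp,y0=-.06,y1=.06,N=121):  # grey profile across meter face at slope coord upp (h=26mm)
    ys=np.linspace(y0,y1,N); q=proj(w,[P0+upp*up+y*yc+.026*n for y in ys])
    g=cv2.remap(cv2.cvtColor(w[0],cv2.COLOR_RGB2HSV),q[:,0].astype(np.float32).reshape(-1,1),q[:,1].astype(np.float32).reshape(-1,1),cv2.INTER_LINEAR)[:,0]
    return ys*1000,g
for upp in(-.040,-.034,-.012):
    ys,g=row(upp); m=(g[:,1]<45)&(g[:,2]>70)
    if m.any(): print(upp,"face y",ys[m].min().round(),ys[m].max().round())
exec(open("st.py").read())
E
python3 mm.py
```

```text
-0.04 face y -30.0 13.0
-0.034 face y -29.0 13.0
-0.012 face y -29.0 13.0
rel up,y,n mm [2.1, -38.1, 3.2] [0.001 0.001 0.   ] force up/y/n [0.2, -0.3, -0.4]
```

carry_out(rows=[{"gripper": -1, "dp": [0, 0.2, 0], "turn": [0, 0, 0]}, {"gripper": -1, "dp": [0, 0.4, 0], "turn": [0, 0, 0]}, {"gripper": -1, "dp": [0, 0.6, 0], "turn": [0, 0, 0]}, {"gripper": -1, "dp": [0, 0.6, 0], "turn": [0, 0, 0]}])

```text
clock: 21.57
ee_pos: [0.6314, -0.1418, 0.0469]
ee_rot: [180.0, 22.0, -177.2]
force: [-0.6, -1.0, 1.5]
gripper_width: 0.003
grip_force: 0.5
```

```bash
python3 mm.py
```

```text
-0.04 face y -24.0 19.0
-0.034 face y -24.0 19.0
-0.012 face y -24.0 18.0
rel up,y,n mm [2.1, -32.0, 3.0] [0.001 0.001 0.   ] force up/y/n [-0.2, -1.3, 0.7]
```

carry_out(rows=[{"gripper": -1, "dp": [0, 0.1, 0], "turn": [0, 0, 0]}, {"gripper": -1, "dp": [0, 0.13, 0], "turn": [0, 0, 0]}, {"gripper": -1, "dp": [0, 0.13, 0], "turn": [0, 0, 0]}, {"gripper": -1, "dp": [0, -0.6, 0], "turn": [0, 0, 0]}, {"gripper": -1, "dp": [0, -0.8, 0], "turn": [0, 0, 0]}, {"gripper": -1, "dp": [0, -0.8, -2], "turn": [0, 0, 0]}, {"gripper": -1, "dp": [0, -0.8, -5], "turn": [0, 0, 0]}, {"gripper": -1, "dp": [0, -0.8, -5], "turn": [0, 0, 0]}])

```text
clock: 22.28
ee_pos: [0.6147, -0.1523, 0.0981]
ee_rot: [-179.9, 22.4, -177.2]
force: [0.6, -0.1, 0.8]
gripper_width: 0.0
grip_force: 0.0
```

```bash
cat >> mm.py <<'E'
g=w[0]; q=[(p) for p in proj(w,[P0-.0474*up+s*.023*yc+.026*n for s in(1,-1)])]
# slope-direction profile along meter midline & rest ledge
us=np.linspace(-.065,.06,126)
for y,h in((-.0225,.026),(.0,.026),(.019,.026)):
    q=proj(w,[P0+u*up+y*yc+h*n for u in us]); c=cv2.remap(w[0],q[:,0].astype(np.float32).reshape(-1,1),q[:,1].astype(np.float32).reshape(-1,1),cv2.INTER_LINEAR)[:,0]
    print(y,[(int(round(u*1000)),int(x.mean())) for u,x in list(zip(us,c))[8:26:2]])
E
python3 mm.py
```

```text
-0.04 face y -23.0 20.0
-0.034 face y -23.0 20.0
-0.012 face y -23.0 19.0
rel up,y,n mm [4.5, -41.4, 55.5] [-0.002  0.005  0.   ] force up/y/n [0.1, -0.4, -0.1]
-0.0225 [(-57, 156), (-55, 144), (-53, 35), (-51, 21), (-49, 21), (-47, 42), (-45, 66), (-43, 113), (-41, 124)]
0.0 [(-57, 155), (-55, 141), (-53, 30), (-51, 32), (-49, 29), (-47, 45), (-45, 87), (-43, 159), (-41, 176)]
0.019 [(-57, 156), (-55, 149), (-53, 174), (-51, 201), (-49, 149), (-47, 149), (-45, 93), (-43, 156), (-41, 168)]
```

The meter is centred (face centre about -1 mm against the rest's midline) and seated at the ledge. I'll exit and regrip the bar.

carry_out(rows=[{"gripper": -1, "dp": [0, 0, -3], "turn": [0, 0, 0]}, {"gripper": -1, "dp": [0, 0, -7], "turn": [0, 0, 0]}, {"gripper": -1, "dp": [0, 0, -11], "turn": [0, 0, 0]}, {"gripper": -1, "dp": [0, 0, -15], "turn": [0, 0, 0]}, {"gripper": 0, "dp": [0, 0, -19], "turn": [0, 0, 0]}, {"gripper": 0, "dp": [0, 0, -20], "turn": [0, 0, 0]}, {"gripper": 0, "dp": [0, 0, -20], "turn": [0, 0, 0]}])

```text
clock: 22.92
ee_pos: [0.5391, -0.1557, 0.2828]
ee_rot: [-179.8, 22.4, -177.1]
force: [-0.4, -0.5, 0.0]
gripper_width: 0.16
grip_force: 0.0
```

```bash
python3 - <<'E'
from h import *
move([.669,-.1604,.30],[180,0,92.8]); print(pose()[0])
E
```

```text
dp [-12.63  -1.11   3.34] turn [0.304 0.309 1.549]
[ 0.53914682 -0.15567322  0.28279788]
```

carry_out(rows=[{"gripper": 0, "dp": [-1, 0, -0.5], "turn": [0.023, 0.024, 0.119]}, {"gripper": 0, "dp": [-2, -0.1, -0.5], "turn": [0.046, 0.048, 0.238]}, {"gripper": 0, "dp": [-4, -0.3, 0], "turn": [0.07, 0.071, 0.357]}, {"gripper": 0, "dp": [-6, -0.5, 0.6], "turn": [0.093, 0.095, 0.476]}, {"gripper": 0, "dp": [-8, -0.7, 1.3], "turn": [0.117, 0.119, 0.596]}, {"gripper": 0, "dp": [-9.5, -0.8, 2], "turn": [0.14, 0.143, 0.715]}, {"gripper": 0, "dp": [-11, -1, 2.6], "turn": [0.164, 0.166, 0.834]}, {"gripper": 0, "dp": [-12, -1.1, 3], "turn": [0.187, 0.19, 0.953]}, {"gripper": 0, "dp": [-12.6, -1.1, 3.3], "turn": [0.21, 0.214, 1.072]}, {"gripper": 0, "dp": [-12.6, -1.1, 3.3], "turn": [0.234, 0.238, 1.191]}, {"gripper": 0, "dp": [-12.6, -1.1, 3.3], "turn": [0.257, 0.261, 1.31]}, {"gripper": 0, "dp": [-12.6, -1.1, 3.3], "turn": [0.28, 0.285, 1.43]}])

```text
clock: 23.92
ee_pos: [0.6674, -0.1584, 0.2898]
ee_rot: [179.5, 0.9, 99.4]
force: [0.6, 0.3, -0.3]
gripper_width: 0.501
grip_force: 0.0
```

```bash
python3 - <<'E'
from h import *
move([.671,-.1604,.174],[180,0,92.8]); print(pose()[0],pose()[2]["qvel"].round(1),pose()[2]["gripper_width"])
E
```

```text
dp [-0.07  0.21 11.58] turn [0.01  0.015 0.115]
[ 0.66740683 -0.15842673  0.28979282] [ -3.1  14.1 -16.1   6.7  24.2  78.3] 0.5010882262161547
```

carry_out(rows=[{"gripper": 0, "dp": [0, 0, 0], "turn": [0, 0, 0.118]}, {"gripper": 0, "dp": [0, 0, 0], "turn": [0, 0, 0.118]}, {"gripper": 0, "dp": [0, 0, 0], "turn": [0, 0, 0.118]}])

```text
clock: 24.17
ee_pos: [0.6672, -0.159, 0.2911]
ee_rot: [179.2, 0.9, 93.1]
force: [-0.7, -0.1, -0.7]
gripper_width: 0.499
grip_force: 0.0
```

```bash
python3 - <<'E'
from h import *
move([.671,-.1604,.174],[180,0,92.8]); print(pose()[0])
E
```

```text
dp [ 0.03  0.21 11.71] turn [0.014 0.016 0.005]
[ 0.66720386 -0.15897279  0.29107837]
```

carry_out(rows=[{"gripper": 0, "dp": [0, 0.2, 2], "turn": [0.014, 0.016, 0]}, {"gripper": 0, "dp": [0, 0.2, 5], "turn": [0.014, 0.016, 0]}, {"gripper": 0, "dp": [0, 0.2, 8], "turn": [0.014, 0.016, 0]}, {"gripper": 0, "dp": [0, 0.2, 10.5], "turn": [0.014, 0.016, 0]}, {"gripper": 0, "dp": [0, 0.2, 11.6], "turn": [0.014, 0.016, 0]}, {"gripper": -1, "dp": [0, 0.2, 11.6], "turn": [0.014, 0.016, 0]}, {"gripper": -1, "dp": [0, 0.2, 11.6], "turn": [0.014, 0.016, 0]}, {"gripper": -1, "dp": [0, 0.2, 11.6], "turn": [0.014, 0.016, 0]}, {"gripper": -1, "dp": [0, 0.2, 11.6], "turn": [0.014, 0.016, 0]}, {"gripper": -1, "dp": [0, 0.2, 11.6], "turn": [0.014, 0.016, 0]}, {"gripper": -1, "dp": [0, 0.2, 11.6], "turn": [0.014, 0.016, 0]}], grip_force=15)

```text
clock: 25.08
ee_pos: [0.6722, -0.1615, 0.181]
ee_rot: [179.7, 0.2, 92.9]
force: [-10.4, -0.8, 7.5]
gripper_width: 0.136
grip_force: 5.8
```

```bash
python3 - <<'E'
from h import *
print(pose()[0],pose()[2]["gripper_width"],pose()[2]["force"])
arc(105,np.linspace(101,49,12),np.linspace(87,50,12))
E
```

```text
[ 0.67220305 -0.16147201  0.180959  ] 0.13591045411649044 [-10.41203169  -0.83427107   7.4667923 ]
bar [ 0.67198689 -0.16137104  0.21595818]
101.0 87.0 [ 0.01 -0.94 -0.27] [-0.046  0.003  0.003]
96.3 83.6 [ 0.01 -2.07 -0.49] [-0.105  0.003  0.003]
91.5 80.3 [ 0.02 -3.21 -0.62] [-0.164  0.003  0.003]
86.8 76.9 [ 0.02 -4.35 -0.65] [-0.222  0.003  0.003]
82.1 73.5 [ 0.02 -5.49 -0.58] [-0.281  0.003  0.003]
77.4 70.2 [ 0.03 -6.62 -0.41] [-0.34   0.003  0.003]
72.6 66.8 [ 0.03 -7.73 -0.14] [-0.399  0.003  0.003]
67.9 63.5 [ 0.03 -8.81  0.22] [-0.457  0.003  0.003]
63.2 60.1 [ 0.04 -9.85  0.67] [-0.516  0.002  0.003]
58.5 56.7 [  0.04 -10.85   1.21] [-0.575  0.002  0.003]
53.7 53.4 [  0.05 -11.81   1.84] [-0.633  0.002  0.003]
49.0 50.0 [  0.05 -12.7    2.55] [-0.692  0.002  0.003]
```

carry_out(rows=[{"gripper": -1, "dp": [0, 0, 0], "turn": [0, 0, 0]}, {"gripper": -1, "dp": [0, 0, 0], "turn": [0, 0, 0]}, {"gripper": -1, "dp": [0, 0, 0], "turn": [0, 0, 0]}])

```text
clock: 25.33
ee_pos: [0.6715, -0.1615, 0.181]
ee_rot: [179.8, 0.2, 92.9]
force: [-5.4, -0.2, 5.9]
gripper_width: 0.127
grip_force: 15.0
```

```bash
python3 - <<'E'
from h import *
print(pose()[0],pose()[2]["gripper_width"],pose()[2]["force"],pose()[2]["ee_rot"])
E
```

```text
[ 0.67147236 -0.16153714  0.18095899] 0.1265852128281794 [-5.43380404 -0.23229569  5.93577797] [1.79752071e+02 1.66779047e-01 9.29269954e+01]
```

```bash
sed -i 's/G=-.035/G=-.0270/' h.py; python3 - <<'E'
from h import *
arc(105,np.linspace(101,49,12),np.linspace(87,50,12))
E
```

```text
bar [ 0.67135167 -0.16146462  0.20795862]
101.0 87.0 [ 0.01 -0.98 -0.26] [-0.048  0.003  0.002]
96.3 83.6 [ 0.01 -2.15 -0.48] [-0.107  0.003  0.002]
91.5 80.3 [ 0.01 -3.33 -0.6 ] [-0.165  0.003  0.002]
86.8 76.9 [ 0.02 -4.52 -0.62] [-0.224  0.003  0.003]
82.1 73.5 [ 0.02 -5.71 -0.54] [-0.283  0.003  0.003]
77.4 70.2 [ 0.02 -6.88 -0.35] [-0.342  0.002  0.003]
72.6 66.8 [ 0.03 -8.03 -0.07] [-0.4    0.002  0.003]
67.9 63.5 [ 0.03 -9.16  0.32] [-0.459  0.002  0.003]
63.2 60.1 [  0.03 -10.24   0.79] [-0.518  0.002  0.003]
58.5 56.7 [  0.04 -11.28   1.36] [-0.576  0.002  0.003]
53.7 53.4 [  0.04 -12.27   2.02] [-0.635  0.002  0.003]
49.0 50.0 [  0.05 -13.2    2.75] [-0.694  0.002  0.003]
```

carry_out(rows=[{"gripper": -1, "dp": [0, -0.5, -0.15], "turn": [-0.024, 0, 0]}, {"gripper": -1, "dp": [0, -1, -0.26], "turn": [-0.048, 0, 0]}, {"gripper": -1, "dp": [0, -2.15, -0.48], "turn": [-0.107, 0, 0]}, {"gripper": -1, "dp": [0, -3.35, -0.6], "turn": [-0.165, 0, 0]}, {"gripper": -1, "dp": [0, -4.5, -0.62], "turn": [-0.224, 0, 0]}, {"gripper": -1, "dp": [0, -5.7, -0.54], "turn": [-0.283, 0, 0]}, {"gripper": -1, "dp": [0, -6.9, -0.35], "turn": [-0.342, 0, 0]}, {"gripper": -1, "dp": [0, -8.05, -0.07], "turn": [-0.4, 0, 0]}])

```text
clock: 26.0
ee_pos: [0.5939, -0.1654, 0.1827]
ee_rot: [156.1, 0.2, 92.9]
force: [6.4, 2.7, 0.6]
gripper_width: 0.119
grip_force: 15.0
```

```bash
python3 - <<'E'
from h import *
print(pose()[2]["force"],pose()[2]["gripper_width"])
p,r,o=pose();B=p+G*r.apply([0,0,1]);rel=Rc.inv().apply(B-np.array([.6291,-.165,.05]));a=np.degrees(np.arctan2(rel[2],-rel[0]));print(rel,a,np.hypot(rel[0],rel[2]))
arc(a,np.linspace(a,34,11),np.linspace(66.8,45,11))
E
```

```text
[6.44680897 2.73692104 0.55919672] 0.1191501079329378
[-0.04607189  0.00137083  0.15736499] 73.6815048375428 0.16397059925971932
bar [ 0.58301615 -0.16588141  0.20736499]
73.7 66.8 [ 0.01 -0.03 -0.  ] [0.012 0.003 0.003]
69.7 64.6 [ 0.01 -1.05 -0.11] [-0.026  0.003  0.003]
65.7 62.4 [ 0.01 -2.08 -0.15] [-0.065  0.003  0.003]
61.8 60.3 [ 0.02 -3.1  -0.11] [-0.103  0.003  0.003]
57.8 58.1 [ 0.02 -4.12  0.  ] [-0.141  0.003  0.003]
53.8 55.9 [ 0.02 -5.13  0.19] [-0.179  0.003  0.003]
49.9 53.7 [ 0.03 -6.12  0.45] [-0.217  0.003  0.003]
45.9 51.5 [ 0.03 -7.1   0.78] [-0.255  0.003  0.003]
41.9 49.4 [ 0.03 -8.04  1.18] [-0.293  0.003  0.003]
38.0 47.2 [ 0.04 -8.96  1.64] [-0.331  0.003  0.003]
34.0 45.0 [ 0.04 -9.84  2.17] [-0.369  0.003  0.003]
```

carry_out(rows=[{"gripper": -1, "dp": [0, -1.05, -0.1], "turn": [-0.026, 0, 0]}, {"gripper": -1, "dp": [0, -2.1, -0.15], "turn": [-0.065, 0, 0]}, {"gripper": -1, "dp": [0, -3.1, -0.1], "turn": [-0.103, 0, 0]}, {"gripper": -1, "dp": [0, -4.1, 0], "turn": [-0.141, 0, 0]}, {"gripper": -1, "dp": [0, -5.1, 0.2], "turn": [-0.179, 0, 0]}, {"gripper": -1, "dp": [0, -6.1, 0.45], "turn": [-0.217, 0, 0]}, {"gripper": -1, "dp": [0, -6.1, 0.45], "turn": [-0.217, 0, 0]}])

```text
clock: 26.58
ee_pos: [0.536, -0.1678, 0.1509]
ee_rot: [144.3, 0.1, 92.9]
force: [-1.7, 1.7, 1.1]
gripper_width: 0.122
grip_force: 15.0
```

```bash
python3 - <<'E'
from h import *
print(pose()[2]["force"],pose()[2]["gripper_width"])
p,r,o=pose();B=p+G*r.apply([0,0,1]);rel=Rc.inv().apply(B-np.array([.6291,-.165,.05]));a=np.degrees(np.arctan2(rel[2],-rel[0]));print(rel,a,np.hypot(rel[0],rel[2]))
arc(a,np.linspace(a,34,6),np.linspace(53.7,53.7,6))
E
```

```text
[-1.74631869  1.71768959  1.07765514] 0.12225976511333728
[-0.10885706  0.00173297  0.12277623] 48.438849950079586 0.16408492132582578
bar [ 0.52028825 -0.16858674  0.17277623]
48.4 53.7 [ 0.    0.03 -0.  ] [-0.01   0.001  0.002]
45.6 53.7 [ 0.   -0.79  0.1 ] [-0.01   0.001  0.002]
42.7 53.7 [ 0.   -1.6   0.25] [-0.01   0.001  0.002]
39.8 53.7 [ 0.01 -2.4   0.43] [-0.01   0.001  0.002]
36.9 53.7 [ 0.01 -3.19  0.66] [-0.01   0.001  0.002]
34.0 53.7 [ 0.01 -3.96  0.93] [-0.01   0.001  0.002]
```

carry_out(rows=[{"gripper": -1, "dp": [0, -0.8, 0.1], "turn": [0, 0, 0]}, {"gripper": -1, "dp": [0, -1.6, 0.25], "turn": [0, 0, 0]}, {"gripper": -1, "dp": [0, -2.4, 0.43], "turn": [0, 0, 0]}, {"gripper": -1, "dp": [0, -3.2, 0.66], "turn": [0, 0, 0]}, {"gripper": -1, "dp": [0, -3.7, 0.85], "turn": [0, 0, 0]}, {"gripper": -1, "dp": [0, -3.7, 0.85], "turn": [0, 0, 0]}])

```text
clock: 27.08
ee_pos: [0.5125, -0.1695, 0.1238]
ee_rot: [144.3, 0.1, 92.9]
force: [-3.8, 2.7, 4.3]
gripper_width: 0.121
grip_force: 15.0
```

carry_out(rows=[{"gripper": -1, "dp": [0, -0.3, 0.1], "turn": [0, 0, 0]}, {"gripper": -1, "dp": [0, -0.6, 0.2], "turn": [0, 0, 0]}, {"gripper": -1, "dp": [0, -0.6, 0.2], "turn": [0, 0, 0]}])

```text
clock: 27.33
ee_pos: [0.5114, -0.1696, 0.1222]
ee_rot: [143.9, 0.1, 92.9]
force: [3.5, 7.7, 8.2]
gripper_width: 0.122
grip_force: 15.0
```

```bash
cat > bb.py <<'E'
from h import *
p,r,o=pose();B=p+G*r.apply([0,0,1]);rel=Rc.inv().apply(B-np.array([.6291,-.165,.05]));print(o["force"].round(1),o["gripper_width"],rel.round(4),np.degrees(np.arctan2(rel[2],-rel[0])).round(1),np.hypot(rel[0],rel[2]).round(4))
E
python3 bb.py
```

```text
[3.5 7.7 8.2] 0.1220516246855136 [-0.1337  0.0011  0.094 ] 35.1 0.1634
```

carry_out(rows=[{"gripper": -1, "dp": [0, -0.3, 0.1], "turn": [0, 0, 0]}, {"gripper": -1, "dp": [0, -0.4, 0.15], "turn": [0, 0, 0]}, {"gripper": -1, "dp": [0, -0.4, 0.15], "turn": [0, 0, 0]}])

```text
clock: 27.58
ee_pos: [0.5115, -0.1698, 0.1222]
ee_rot: [143.6, 0.1, 92.9]
force: [7.8, 12.0, 14.8]
gripper_width: 0.124
grip_force: 15.0
```

```bash
python3 bb.py
```

```text
[ 7.8 12.  14.8] 0.12434055777451465 [-0.1337  0.001   0.094 ] 35.1 0.1634
```

Firm stop at 35.1°, so the cover is shut. I'll relax the push, open and withdraw along the fingers.

carry_out(rows=[{"gripper": -1, "dp": [0, 0.5, -0.15], "turn": [0, 0, 0]}, {"gripper": -0.3, "dp": [0, 0.7, -0.25], "turn": [0, 0, 0]}, {"gripper": -0.3, "dp": [0, 0.7, -0.25], "turn": [0, 0, 0]}, {"gripper": -0.3, "dp": [0, 0.7, -0.25], "turn": [0, 0, 0]}, {"gripper": -0.3, "dp": [0, 0.7, -0.25], "turn": [0, 0, 0]}, {"gripper": -0.3, "dp": [0, 0.7, -2], "turn": [0, 0, 0]}, {"gripper": -0.3, "dp": [0, 0.7, -5], "turn": [0, 0, 0]}, {"gripper": -0.3, "dp": [0, 0.7, -9], "turn": [0, 0, 0]}, {"gripper": -0.3, "dp": [0, 0.7, -13], "turn": [0, 0, 0]}])

```text
clock: 28.33
ee_pos: [0.4346, -0.1723, 0.2229]
ee_rot: [144.5, -0.0, 93.0]
force: [-0.2, -1.0, 0.7]
gripper_width: 0.351
grip_force: 0.0
```

```bash
python3 - <<'E'
from h import *
# check bar angle: bright bar column in wrist view vs predicted at 35 deg for several angles
w=cam("wrist");print(observe()["force"],observe()["ee_pos"])
A=np.array([.6291,-.165,.05]);g=w[0].astype(float)
hsv=cv2.cvtColor(w[0],cv2.COLOR_RGB2HSV)
for a in (33,34,35,36,37,38,40):
    e=np.radians(a);P=[A+Rc.apply([-.163*np.cos(e),y,.163*np.sin(e)]) for y in(.03,.045,.06,.07)]
    q=proj(w,P).round().astype(int); print(a,q[0],[(int(hsv[v,u,1]),int(hsv[v,u,2])) if 0<=u<512 and 0<=v<384 else None for u,v in q])
q=proj(w,[A+Rc.apply([-.163*np.cos(np.radians(35)),.06,.163*np.sin(np.radians(35))])])[0].round().astype(int)
print(q,[(u,int(hsv[q[1],u,1]),int(hsv[q[1],u,2])) for u in range(q[0]-18,q[0]+19,3)])
E
```

```text
[ 2.27207825 -0.8217223   4.93633644] [ 0.4351445  -0.1749657   0.23322233]
33 [252 159] [(164, 104), (159, 106), (155, 105), (157, 101)]
34 [255 159] [(36, 105), (29, 104), (35, 116), (36, 119)]
35 [258 160] [(32, 168), (32, 185), (36, 185), (32, 185)]
36 [261 160] [(31, 220), (25, 231), (22, 233), (28, 229)]
37 [265 160] [(27, 217), (30, 220), (30, 227), (28, 225)]
38 [268 160] [(34, 187), (27, 187), (27, 187), (27, 162)]
40 [274 160] [(30, 188), (25, 192), (32, 200), (30, 190)]
[259 125] [(241, 223, 89), (244, 193, 98), (247, 204, 90), (250, 192, 93), (253, 100, 99), (256, 35, 116), (259, 36, 185), (262, 22, 233), (265, 30, 227), (268, 27, 187), (271, 30, 194), (274, 31, 172), (277, 15, 238)]
```

carry_out(rows=[{"gripper": -0.3, "dp": [0, 0, 0], "turn": [0, 0, 0]}, {"gripper": -0.3, "dp": [0, 0, 0], "turn": [0, 0, 0]}, {"gripper": -0.3, "dp": [0, 0, 0], "turn": [0, 0, 0]}, {"gripper": -0.3, "dp": [0, 0, 0], "turn": [0, 0, 0]}])

```text
clock: 28.72
ee_pos: [0.4358, -0.1725, 0.2214]
ee_rot: [144.5, -0.0, 93.0]
force: [-0.7, 0.1, 0.4]
gripper_width: 0.35
grip_force: 0.0
```

```bash
python3 - <<'E'
from h import *
A=np.array([.6291,-.165,.05])
w=cam("wrist");hsv=cv2.cvtColor(w[0],cv2.COLOR_RGB2HSV)
for y in(.03,.06):
  L=[]
  for a in np.arange(30,42,.5):
    e=np.radians(a);u,v=proj(w,[A+Rc.apply([-.163*np.cos(e),y,.163*np.sin(e)])])[0].round().astype(int);L.append((float(a),int(hsv[v,u,1]),int(hsv[v,u,2])))
  print(y,L)
print(observe()["force"].round(1))
E
```

```text
0.03 [(30.0, 200, 93), (30.5, 192, 93), (31.0, 198, 90), (31.5, 191, 92), (32.0, 198, 90), (32.5, 190, 102), (33.0, 160, 113), (33.5, 48, 95), (34.0, 36, 107), (34.5, 38, 141), (35.0, 34, 165), (35.5, 32, 205), (36.0, 30, 216), (36.5, 20, 234), (37.0, 29, 217), (37.5, 30, 197), (38.0, 27, 187), (38.5, 28, 188), (39.0, 27, 186), (39.5, 29, 184), (40.0, 30, 184), (40.5, 10, 233), (41.0, 15, 206), (41.5, 36, 186)]
0.06 [(30.0, 211, 92), (30.5, 205, 96), (31.0, 184, 97), (31.5, 212, 89), (32.0, 203, 93), (32.5, 204, 105), (33.0, 177, 111), (33.5, 54, 90), (34.0, 32, 103), (34.5, 33, 138), (35.0, 31, 183), (35.5, 26, 206), (36.0, 24, 232), (36.5, 18, 238), (37.0, 30, 226), (37.5, 29, 208), (38.0, 32, 194), (38.5, 30, 194), (39.0, 26, 189), (39.5, 24, 179), (40.0, 26, 199), (40.5, 18, 235), (41.0, 26, 198), (41.5, 31, 189)]
[ 0.7  0.1 -0.8]
```

```bash
python3 -c "
from station import close_job; print(close_job())"
```

```text
the job is handed in; nothing more can be done
None
```

I opened the cover to its stop, laid the meter face up on the rest with its display end up the slope and its other end at the ledge, rolled the cover shut (bar measured at about 35°), let go and handed the job in at about 29 s of the 72 s; I did not take a last picture of the other bench items or of the meter after shutting.

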